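# Clamp the tall glass plate

## Robot

A 6-joint arm with a two-finger parallel gripper is mounted at the origin on a cart in front of the work surface, level with it; the furniture and walls round the work are solid. World frame = base frame: x ahead of the robot, y to its left, z up, the work surface at z = 0. Lengths are in mm, angles in rad, forces in N, time in s.
With the tool pointing down it reaches from about 325 to 850 mm from the base axis. Payload 4.4 kg.
Tool frame: the origin (TCP) lies at the very end of the fingers, on their centre line; the grasp point (between the pads) lies grip_depth behind it (grip_depth is the distance from the TCP to the grasp point, in mm); x points along the fingers, y is the direction in which the jaws open and shut, and the axes are right-handed (so a half turn about x gives the same grasp; the last joint's range is limited). The gripper opens to 94 mm and grips with 3 to 60 N. Pads are 16 mm wide; open, the fingers measure 119 mm over their backs; the gripper's body (75 mm by 177 mm) begins 78 mm behind the grasp point.
Start: joints at [1, 0.207, 1.542, -0, 1.393, -0.15], TCP at [234.367, 525.071, 205.447] pointing down, gripper open.
Joint ranges: [-2.73, 2.73], [-0.86, 2.22], [0.23, 2.46], [-1.11, 4.25], [0.08, 2.63], [-2.82, 2.82]. Speed limits (rad/s): [2.79, 2.79, 3.14, 3.14, 3.14, 3.14].

## Interface

Orientations are given as a unit quaternion [x, y, z, w].
In Python, from station import * gives the robot as it stands.
- The arm moves only by the tool step_arm, never from a script. Its argument "steps" is a list of rows, each an object with "linear": the shift along the tool's x, y, z in cm, a list of three; "rot": the turn, a rotation vector about the tool's x, y, z in rad, a list of three. In form: [{"linear": [x, y, z], "rot": [wx, wy, wz]}, ...]. A call has exactly 8 rows; each row is the pose to reach, as a shift and turn from the pose measured when the call began, along the tool's axes at that moment; what a row does not reach only later rows make up. A row lasts 1/10 s, in which the tool goes at most 50 mm and 8.59 degrees, less where a joint would pass 70% of its speed; a pose out of reach is approached as far as the arm can. A call with a gripper value outside its range is refused whole. "jaw" is the finger opening in cm, from 0 to 9.4, set as the call begins (left out, the last holds). The fingers move at their own pace and stop on an object; "newtons" is the grip in N (left out, the last holds). Time passes only in rows, so rows that repeat a pose let the fingers close, or fill a call up. It gives the time, the measured TCP pose, the force and the opening at its end, in the units of the state.
- sense(): the state, without advancing time (a new reading comes with each control period).
- get_image(name): name is "scene" or "top" or "wrist"; returns a dict with "pixels" (384x512x3 uint8, red, green, blue), "fov_y" (degrees; the focal length in pixels is half the picture's height over the tangent of half this angle, whatever the lens; pixels are square), "cx", "cy" (the principal point, pixels), "D" ([k1, k2, p1, p2, k3] as OpenCV has them; the pictures are not rectified), "R" (3x3) and "t" (3): a world point X has camera coordinates R X + t; the wrist camera has in their place "T_tool_cam" (4x4, takes a point from camera to tool coordinates, whose origin is the TCP and whose axes are the tool frame's). Camera axes: x right, y down, z forward; pixel columns grow to the right and rows downward; lengths in mm; the calibration is good to about 2 mm. A picture is of the moment at which its call begins: read the wrist's pose just before it. There is no depth.
- hand_in(): hands the job in, once; it reports no verdict.
The state is a dict: "clock": time; "qpos": joint angles; "dq": joint speeds; "joint_torque": joint torques, N m; "tcp_pos": TCP position; "orientation": TCP orientation; "force": force on the tool from outside, world axes, zero at the start; "ft_torque": the same for the moment, N m; "width": finger opening in mm.
Only numpy, scipy, OpenCV 4.12 (cv2) and the standard library are available. Lean on these libraries where they do the work, as an engineer would, in place of code of your own. Each camera call takes 0.05 s, during which the arm holds its last target.

## Task

Draw the tall glass plate out of the stack leaning in the plate rest, leaving the short plates standing there, and lower it gently, upright, into the middle of the plate clamp's slot. Then turn the clamp's knob clockwise until its pointer is at the white line mark, so that the jaw grips the plate, and pull the knob up to lock it; leave the bottle, pen and dish alone.

Things in the scene. Friction and masses are not known exactly. Their poses are not given: they have to be found in the camera images.
- plate_tall: tall plate of pale greenish glass, 6 mm thick (x), 110 wide (y), 150 high (z), about 0.25 kg. Origin: centre of its bottom edge. In the stack it leans back 0.21 rad, z up along the lean, x through the glass towards the back board; second, third or fourth of five plates lying flat on one another, its top about 50 mm above the short ones
- plate_short_1: short glass plate of the stack, same glass and axes as the tall one: 6 x 110 x 100 mm high; origin at the centre of its bottom edge. To be left standing; when the tall plate is gone those in front of it tip back a few mm on to the rest
- plate_short_2: short glass plate of the stack, same glass and axes as the tall one: 6 x 110 x 100 mm high; origin at the centre of its bottom edge. To be left standing; when the tall plate is gone those in front of it tip back a few mm on to the rest
- plate_short_3: short glass plate of the stack, same glass and axes as the tall one: 6 x 110 x 100 mm high; origin at the centre of its bottom edge. To be left standing; when the tall plate is gone those in front of it tip back a few mm on to the rest
- plate_short_4: short glass plate of the stack, same glass and axes as the tall one: 6 x 110 x 100 mm high; origin at the centre of its bottom edge. To be left standing; when the tall plate is gone those in front of it tip back a few mm on to the rest
- plate_rest: fixed aluminium plate rest, foot 140 x 150 x 12 mm; plates stand on its rubber strip (14 mm above the worktop), behind a front lip (top at 22 mm), against a back board 150 mm wide, top at about 100 mm, leaning back 0.21 rad. Origin: on the worktop under the middle of the stack; x towards the back board, z up
- plate_clamp: fixed plate clamp, base 165 (x) x 124 (y) x 12 mm; fixed jaw at +x, sliding jaw before it, both along y, 40 mm high with flared lips to 49 mm; grey cam housing 66 x 66 mm at -x, top at 42 mm. Origin: on the worktop under its middle; x from knob to jaws. Slot 14 mm wide at knob 0, 7.1 mm less per rad; the sprung sliding jaw presses the plate upright to the fixed jaw with about 8 N
- clamp_slot (a point): point on the floor of the slot (14 mm above the worktop) where the middle of the plate's bottom edge is when it is clamped against the fixed jaw; axes as plate_clamp. The fixed jaw's face is 3 mm from it to +x, the open sliding jaw's face 11 mm to -x
- clamp_mouth (a point): middle of the open slot in x and y, at the jaws' top, 26 mm above the slot's floor; axes as plate_clamp
- clamp_knob (a joint): turn of the clamp's knob, rad: 0 = open (pointer at the small white dot), grows as it turns clockwise seen from above, stop at 1.75. At 1.40 the pointer is at the white line mark on the near (-x) side of the housing and the plate is clamped. Turning takes about 0.1 to 0.15 N m and up to the mark the knob stays where it is left
- clamp_pull (a joint): lift of the same knob along its vertical axis, m: 0 = down, 0.008 = pulled fully up and locked. It can rise only while the knob is within about 0.15 rad of its mark (a cross pin passes a slot), cannot be turned when up, takes about 4 N and stays up
- knob_grip (a point): on the knob's axis, in the middle of its black bar grip: bar 50 mm long (x, the pointer end with the white line is +x), 12 mm thick (y), from 17 mm below to 13 mm above this point (which is about 67 mm above the worktop when down); a round 36 mm skirt, flush with the bar's bottom, is 8 mm high. z up. It turns and rises with the knob
- tint_bottle: bystander: small white bottle with dark cap, 33 x 33 x 64 mm, origin at its underside; leave alone
- marker_pen: bystander: white marker pen with black cap, 17 x 135 x 16 mm, lying; leave alone
- petri_dish: bystander: small clear dish, 42 x 42 x 12 mm; leave alone
Not all that is in view belongs to the job. Leave any black or yellow look-alike of the plate_short_4 alone.

How it is judged:
By the outcome, as a careful person would: the job done as asked, in the order asked, and still so for the second after the job is handed in, with the robot touching nothing.
It also fails if it takes over 54 s, if anything falls off the work surface, if the arm or the gripper's body presses on something with over 40 N, if the wrist force passes 120 N, or if a joint passes its speed limit or range.

## Working session

There is one attempt and no reset: what is moved stays moved. The work goes in short steps, Python scripts to look and compute and a tool call to move; the robot and the scene stay as the last step left them, time stands still between calls to the robot, and variables do not carry over. Pictures are saved under pics/ and viewed, and the job is handed in when it is done.

Besides the shell and the picture viewer there is one more tool, called after "Request:" by a JSON object that holds its "api" and its "payload". step_arm: Moves the arm, as the interface text tells. Its arguments: {"type":"object","properties":{"steps":{"type":"array"},"jaw":{"type":"number"},"newtons":{"type":"number"}},"required":["steps"]}

```bash
ls; mkdir -p pics; cat > h.py <<'E'
from station import *
import numpy as np, cv2
from scipy.spatial.transform import Rotation as Ro
def snap(name,fn):
    s=sense(); im=get_image(name); cv2.imwrite('pics/'+fn+'.png',im['pixels'][:,:,::-1])
    d={k:np.array(im[k]) for k in im if k!='pixels'}
    np.savez('pics/'+fn+'.npz',pixels=im['pixels'],tcp=s['tcp_pos'],q=s['orientation'],**d); return im,s
class Cam:
    def __init__(c,fn):
        d=np.load('pics/'+fn+'.npz'); c.px=d['pixels']
        h=c.px.shape[0]; f=h/2/np.tan(np.radians(float(d['fov_y']))/2)
        c.K=np.array([[f,0,float(d['cx'])],[0,f,float(d['cy'])],[0,0,1]]); c.D=d['D'].astype(float)
        if 'R' in d: c.R=d['R'];c.t=d['t']
        else:
            T=np.eye(4);T[:3,:3]=Ro.from_quat(d['q']).as_matrix();T[:3,3]=d['tcp']
            M=np.linalg.inv(T@d['T_tool_cam']); c.R=M[:3,:3];c.t=M[:3,3]
    def proj(c,X):
        return cv2.projectPoints(np.array(X,float).reshape(-1,3),cv2.Rodrigues(c.R)[0],c.t.reshape(3,1),c.K,c.D)[0].reshape(-1,2)
    def ray(c,uv):
        p=cv2.undistortPoints(np.array(uv,float).reshape(-1,1,2),c.K,c.D).reshape(-1,2)
        d=np.c_[p,np.ones(len(p))]@c.R; return -c.R.T@c.t,d
    def atz(c,uv,z):
        o,d=c.ray(uv); z=np.broadcast_to(z,len(d)); return o+d*((z-o[2])/d[:,2])[:,None]
def crop(fn,x0,y0,x1,y1,s,out):
    p=cv2.imread('pics/'+fn+'.png')[y0:y1,x0:x1]; cv2.imwrite('pics/'+out+'.png',cv2.resize(p,None,fx=s,fy=s,interpolation=cv2.INTER_CUBIC))
E
python3 - <<'E'
from h import *
for n in ['scene','top','wrist']:
    im,s=snap(n,n+'0')
    print(n,im['fov_y'],im['cx'],im['cy'],im['D'])
    c=Cam(n+'0');print((-c.R.T@c.t).round(),c.R.round(2).tolist())
print(s)
E
```

```text
pics
scene 56.46872884087087 253.33039968245885 191.39417848568957 [0.03027054 0.         0.         0.         0.        ]
[-208. -614.  709.] [[0.75, -0.67, 0.02], [-0.32, -0.38, -0.87], [0.58, 0.64, -0.5]]
top 52.13167572060584 253.3565759298145 188.5272776463624 [-0.01370603  0.          0.          0.          0.        ]
[ 194.  176. 1564.] [[0.04, -1.0, 0.01], [-0.98, -0.04, -0.22], [0.22, 0.0, -0.98]]
wrist 59.46886250586396 252.13976146139777 199.6784383378339 [0.03300822 0.         0.         0.         0.        ]
[173. 553. 383.] [[0.41, 0.91, -0.0], [0.89, -0.4, 0.23], [0.21, -0.1, -0.97]]
{'clock': 0.1, 'qpos': array([ 1.00051956e+00,  2.07361882e-01,  1.54277760e+00, -3.63766003e-05,
        1.39349721e+00, -1.50494259e-01]), 'dq': array([-0.00076506, -0.00159856, -0.00380464,  0.00072568, -0.00126812,
        0.0006428 ]), 'joint_torque': array([ 1.26231093e-04, -3.71866143e+01, -2.82292128e+01,  6.98711607e-02,
        3.11556074e-02, -6.09795870e-05]), 'tcp_pos': array([233.97443654, 524.45721533, 204.40742001]), 'orientation': array([ 0.14664518,  0.69183143, -0.14800661,  0.69134543]), 'force': array([-0.31687647,  0.21450148, -0.41666999]), 'ft_torque': array([ 0.00400396,  0.03384744, -0.00383045]), 'width': 93.4627447267384}
```

View pics/scene0.png

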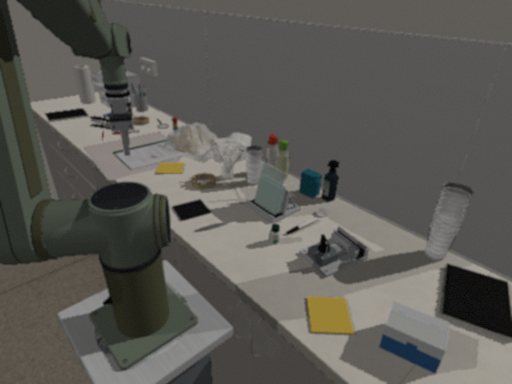

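View pics/top0.png

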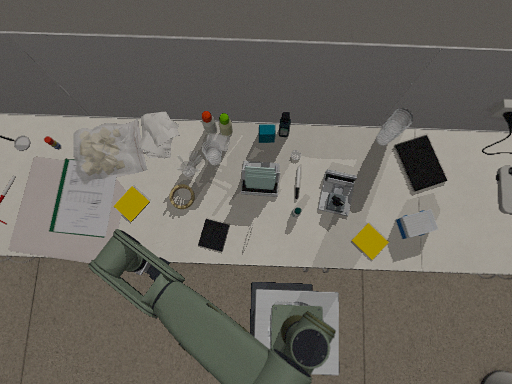

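View pics/wrist0.png

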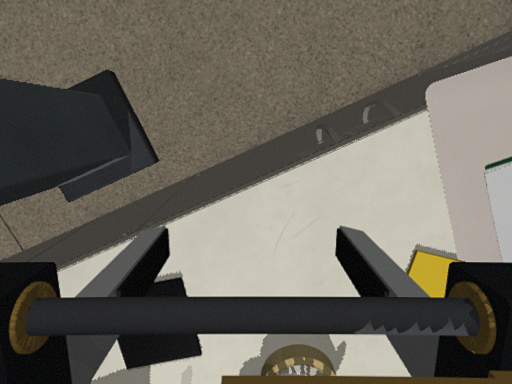

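The top view shows the rest with the stack at about (261,180), the clamp at (336,193), the bottle at (296,211), the pen at (298,182) and the dish at (295,156). The yellow and black flat sheets are look-alikes. Next I'll enlarge it.

```bash
python3 - <<'E'
from h import *
crop('top0',230,140,370,225,5.5,'top0c'); crop('scene0',230,150,380,280,5,'scene0c')
c=Cam('top0')
print(c.atz([[261,180],[336,193],[296,211],[298,182],[295,156]],[60,20,30,8,5]).round())
E
```

```text
[[ 567.  153.   60.]
 [ 535. -152.   20.]
 [ 453.   10.   30.]
 [ 577.    1.    8.]
 [ 688.   14.    5.]]
```

View pics/top0c.png

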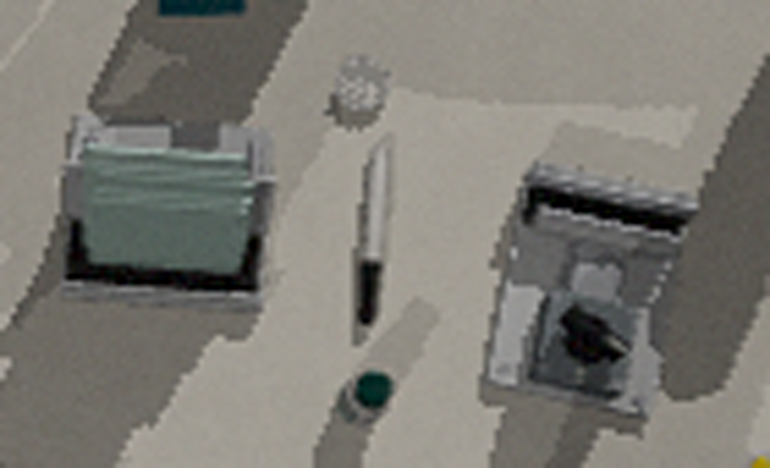

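View pics/scene0c.png

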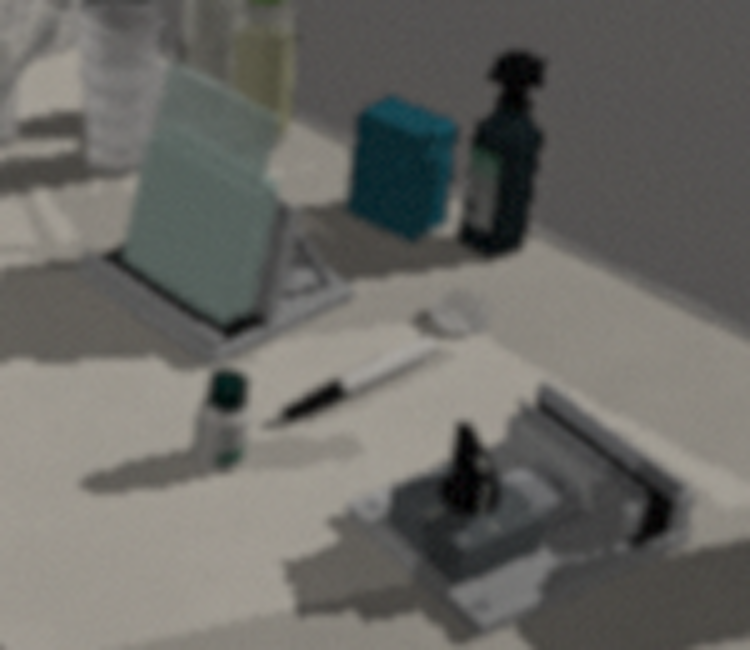

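```bash
cat >> h.py <<'E'
def rel(pos,R,s=None):
    """shift(cm)/rotvec in tool axes from current pose to target"""
    s=s or sense(); R0=Ro.from_quat(s['orientation']).as_matrix()
    return (R0.T@(np.array(pos)-s['tcp_pos'])/10).round(2), Ro.from_matrix(R0.T@R).as_rotvec().round(3)
E
python3 - <<'E'
from h import *
s=sense();print(Ro.from_quat(s['orientation']).as_matrix().round(3))
print(np.load('pics/wrist0.npz')['T_tool_cam'].round(3))
import station; print([n for n in dir(station) if not n.startswith('__')]); print(getattr(station,'grip_depth',None))
c=Cam('top0')
def pt(x,y): return [230+x/5.5,140+y/5.5]
P=c.atz([pt(65,300),pt(262,305)],[6,6]);print('rest front',P.round(1))
P=c.atz([pt(488,390),pt(640,415),pt(540,165),pt(690,200)],[12,12,49,49]);print('clamp',P.round(1))
for sg in (1,-1):
    th=np.radians(0)
    y=np.array([sg,0,0.]);x=np.array([0,0,-1.]);R=np.c_[x,y,np.cross(x,y)]
    print(sg,rel([470,150,330],R,s), Ro.from_matrix(R).as_quat())
E
```

```text
[[-0.001  0.408  0.913]
 [-0.001  0.913 -0.408]
 [-1.    -0.002 -0.   ]]
[[ 0.0000e+00 -2.3300e-01  9.7200e-01 -1.7891e+02]
 [ 1.0000e+00 -1.0000e-03 -0.0000e+00  3.1700e-01]
 [ 1.0000e-03  9.7200e-01  2.3300e-01 -6.7515e+01]
 [ 0.0000e+00  0.0000e+00  0.0000e+00  1.0000e+00]]
['MotionError', 'get_image', 'grip_depth', 'hand_in', 'sense']
18.8
rest front [[516.4 227.6   6. ]
 [518.3  82.3   6. ]]
clamp [[ 460.2  -83.4   12. ]
 [ 446.  -194.1   12. ]
 [ 621.2 -115.    49. ]
 [ 599.1 -223.9   49. ]]
1 (array([-12.51, -24.61,  36.81]), array([1.151e+00, 1.000e-03, 2.000e-03])) [ 0.5  0.5 -0.5  0.5]
-1 (array([-12.51, -24.61,  36.81]), array([-1.991e+00, -2.000e-03,  1.000e-03])) [ 0.5 -0.5 -0.5 -0.5]
```

```bash
python3 - <<'E'
from h import *
y=np.array([1,0,0.]);x=np.array([0,0,-1.]);R=np.c_[x,y,np.cross(x,y)]
print(rel([560,155,300],R))
E
```

```text
(array([ -9.52, -20.48,  44.83]), array([1.151e+00, 1.000e-03, 2.000e-03]))
```

Request:
{"api": "step_arm", "payload": {"steps": [{"linear": [-3, 0, 0], "rot": [0, 0, 0]}, {"linear": [-6, -3, 5], "rot": [0.1, 0, 0]}, {"linear": [-9.5, -5, 9], "rot": [0.25, 0, 0]}, {"linear": [-9.5, -7, 13], "rot": [0.4, 0, 0]}, {"linear": [-9.5, -9, 17], "rot": [0.55, 0, 0]}, {"linear": [-9.5, -11, 21], "rot": [0.7, 0, 0]}, {"linear": [-9.5, -13, 25], "rot": [0.85, 0, 0]}, {"linear": [-9.5, -15, 29], "rot": [1.0, 0, 0]}]}}

```text
clock: 0.95
tcp_pos: [438.6, 267.6, 299.6]
orientation: [0.462, 0.535, -0.463, 0.535]
force: [-0.1, 0.3, -0.8]
width: 94.2
```

```bash
python3 - <<'E'
from h import *
y=np.array([1,0,0.]);x=np.array([0,0,-1.]);R=np.c_[x,y,np.cross(x,y)]
print(rel([560,155,300],R))
E
```

```text
(array([-0.03, 10.39, 12.89]), array([0.144, 0.001, 0.001]))
```

Request:
{"api": "step_arm", "payload": {"steps": [{"linear": [0, 2, 2.5], "rot": [0.05, 0, 0]}, {"linear": [0, 4, 5], "rot": [0.1, 0, 0]}, {"linear": [0, 6, 7.5], "rot": [0.144, 0, 0]}, {"linear": [0, 8, 10], "rot": [0.144, 0, 0]}, {"linear": [0, 10, 12.5], "rot": [0.144, 0, 0]}, {"linear": [0, 10.4, 12.9], "rot": [0.144, 0, 0]}, {"linear": [0, 10.4, 12.9], "rot": [0.144, 0, 0]}, {"linear": [0, 10.4, 12.9], "rot": [0.144, 0, 0]}]}}

```text
clock: 1.75
tcp_pos: [559.3, 155.6, 299.4]
orientation: [-0.499, -0.501, 0.501, -0.5]
force: [-0.9, 0.4, 0.2]
width: 94.0
```

```bash
python3 - <<'E'
from h import *
im,s=snap('wrist','w1'); print(s['tcp_pos'],s['qpos'].round(2)); crop('w1',100,60,420,300,2.5,'w1c')
E
```

```text
[559.33722422 155.6342775  299.38790874] [ 0.12  0.16  1.4  -0.    1.58  0.12]
```

View pics/w1.png

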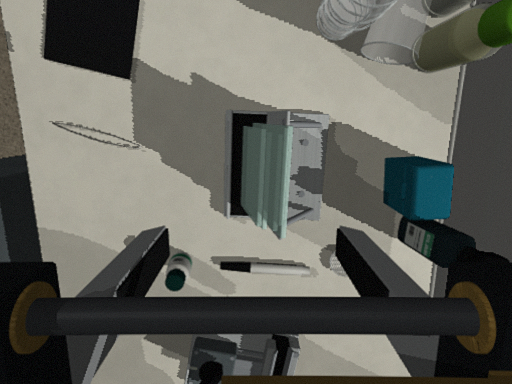

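View pics/w1c.png

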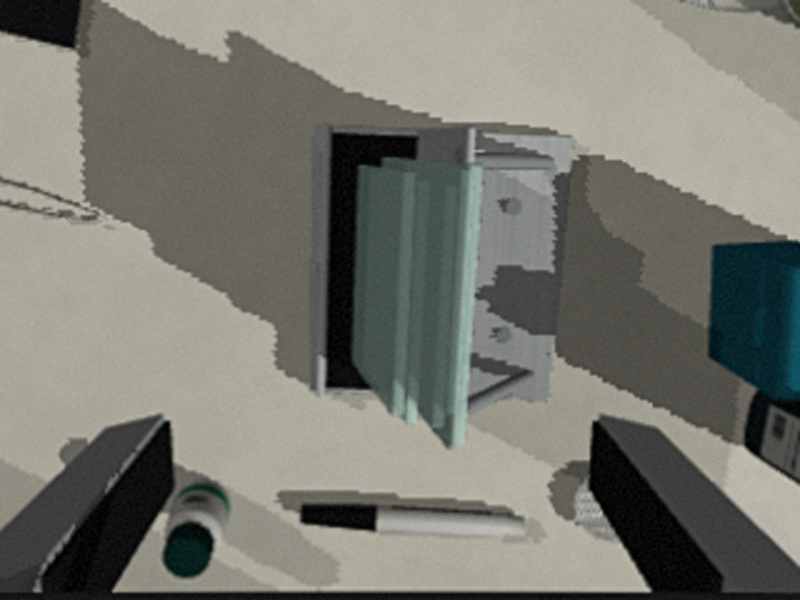

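```bash
crop(){ :; }; python3 - <<'E'
from h import *
crop('w1',225,100,335,245,5.4,'w1d')
c=Cam('w1')
# rest foot corners in w1 (z=12 approx)
P=c.atz([[226,111],[328.5,114],[226.5,218],[320,220]],12);print(P.round(1))
# tall top edge corners z ~161
P=c.atz([[293,126],[286,237],[287,126],[279,238]],[161]*4);print(P.round(1))
E
```

```text
[[523.5 233.3  12. ]
 [660.7 229.2  12. ]
 [521.4  84.   12. ]
 [656.5  81.1  12. ]]
[[596.4 216.8 161. ]
 [592.5 108.8 161. ]
 [590.9 216.8 161. ]
 [585.6 107.8 161. ]]
```

View pics/w1d.png

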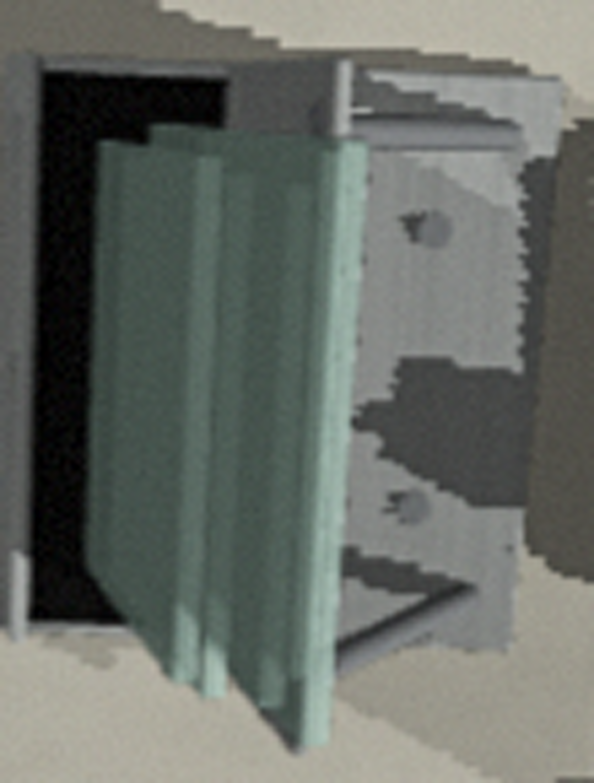

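```bash
python3 - <<'E'
from h import *
snap('top','top1'); snap('scene','scene1')
crop('top1',235,145,290,205,10,'top1c'); crop('scene1',245,155,305,220,10,'scene1c')
# predicted plates drawn
from numpy import sin,cos
def model(ox,oy,yaw,k,dy=0):
    R=np.array([[cos(yaw),-sin(yaw),0],[sin(yaw),cos(yaw),0],[0,0,1]])
    out=[]
    for i in range(5):
        L=150 if i==k else 100
        for a in (-3,3):
            for y in (-55,55):
                x=(i-2)*6/cos(.21)
                p=np.array([x+L*sin(.21)+a*cos(.21),y+dy,14+L*cos(.21)-a*sin(.21)])
                out.append(R@p+[ox,oy,0])
    return np.array(out).reshape(5,4,3)
c=Cam('w1')
for k in(1,2,3):
    M=model(560,160,-.03,k)
    im=cv2.imread('pics/w1.png');im=cv2.resize(im[100:245,225:335],None,fx=5.4,fy=5.4,interpolation=cv2.INTER_CUBIC)
    for q in M:
        p=(c.proj(q)-[225,100]+.5)*5.4
        for a,b in((0,1),(2,3)): cv2.line(im,tuple(int(v) for v in p[a]),tuple(int(v) for v in p[b]),(0,0,255),1)
    cv2.imwrite(f'pics/m{k}.png',im)
E
python3 -c "
import cv2,numpy as np
cv2.imwrite('pics/ts.png',np.hstack([cv2.resize(cv2.imread('pics/'+f),(390,450)) for f in('top1c.png','scene1c.png')]))"
```

```text
(no output)
```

View pics/m2.png

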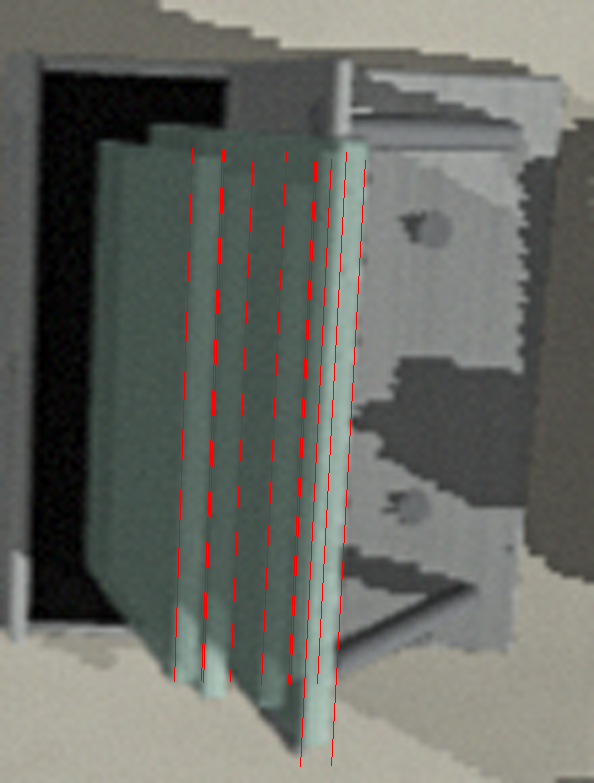

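View pics/ts.png

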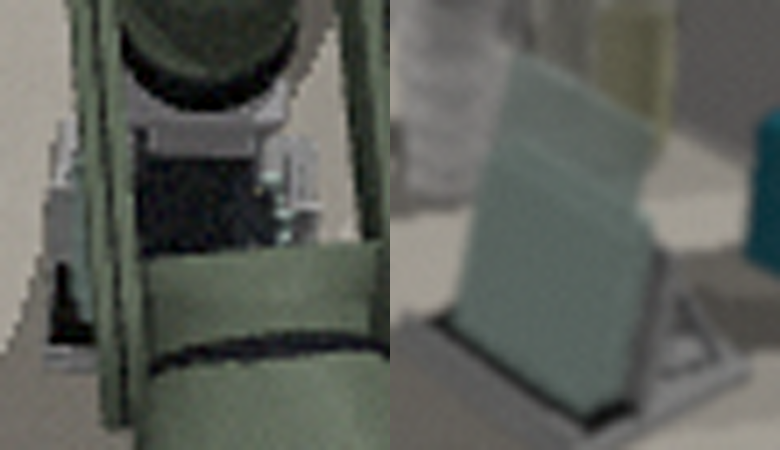

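The enlarged picture (w1d) shows two short-plate edges at crop x≈183 and 212 in front of the tall plate. Two more, at x≈270 and 298, show through its glass, and the tall top edge is at x≈315–345. So the tall plate is the third of five, and the model overlay agrees: its top centre is near (591,163,161). Next I go to a pre-grasp pose along the lean.

```bash
cat >> h.py <<'E'
from numpy import sin,cos
def toolR(yaw,lean):
    ex=np.array([cos(yaw),sin(yaw),0]);z=np.array([0,0,1.])
    x=-(sin(lean)*ex+cos(lean)*z);y=cos(lean)*ex-sin(lean)*z
    return np.c_[x,y,np.cross(x,y)]
RO=np.array([559.5,163.5,14.]);RY=-.03
def plateL(L,x=0): # point on tall plate midplane at distance L along lean
    ex=np.array([cos(RY),sin(RY),0]); return RO+ex*x+L*(sin(.21)*ex+np.array([0,0,cos(.21)]))
E
python3 - <<'E'
from h import *
print(plateL(150), plateL(180),rel(plateL(180),toolR(RY,.21)))
E
```

```text
[590.75491499 162.56207115 160.70463721] [597.00589799 162.37448539 190.04556465] (array([10.98,  3.78, -0.65]), array([ 0.032,  0.005, -0.209]))
```

Request:
{"api": "step_arm", "payload": {"steps": [{"linear": [0, 1, 0], "rot": [0.01, 0, -0.05]}, {"linear": [0, 2.5, -0.3], "rot": [0.02, 0, -0.12]}, {"linear": [2, 3.7, -0.65], "rot": [0.03, 0.005, -0.2]}, {"linear": [4, 3.8, -0.65], "rot": [0.032, 0.005, -0.209]}, {"linear": [7, 3.8, -0.65], "rot": [0.032, 0.005, -0.209]}, {"linear": [9.5, 3.8, -0.65], "rot": [0.032, 0.005, -0.209]}, {"linear": [11, 3.8, -0.65], "rot": [0.032, 0.005, -0.209]}, {"linear": [11, 3.8, -0.65], "rot": [0.032, 0.005, -0.209]}], "jaw": 5, "newtons": 30}}

```text
clock: 2.7
tcp_pos: [594.4, 162.6, 187.0]
orientation: [-0.451, -0.544, 0.557, -0.435]
force: [-1.1, 0.4, -0.2]
width: 49.8
```

```bash
python3 - <<'E'
from h import *
im,s=snap('wrist','w2'); print(s['tcp_pos'],s['width'],rel(plateL(180),toolR(RY,.21)))
c=Cam('w2'); R=Ro.from_quat(s['orientation']).as_matrix()
# tall top corners predicted
ex=np.array([cos(RY),sin(RY),0]);ey=np.array([-sin(RY),cos(RY),0])
for a in(-3,3):
    nn=cos(.21)*ex-sin(.21)*np.array([0,0,1])
    print(c.proj([plateL(150)+nn*a+ey*b for b in(55,0,-55)]).round(1).tolist())
print('tcp',c.proj([s['tcp_pos']]))
im=cv2.imread('pics/w2.png');cv2.imwrite('pics/w2c.png',cv2.resize(im[0:384,130:390],None,fx=2,fy=1.55,interpolation=cv2.INTER_CUBIC))
E
```

```text
[594.42781244 162.62550589 187.03202301] 49.81482972596876 (array([-0.12,  0.1 ,  0.03]), array([0.   , 0.   , 0.002]))
[[250.8, 140.9], [251.0, 227.9], [251.1, 305.4]]
[[260.8, 140.9], [260.3, 227.9], [259.9, 305.4]]
tcp [[252.48592457 242.40008266]]
```

View pics/w2.png

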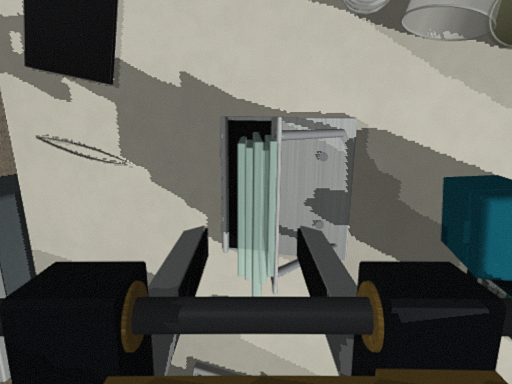

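```bash
python3 - <<'E'
from h import *
im=cv2.imread('pics/w2.png');cv2.imwrite('pics/w2d.png',cv2.resize(im[120:310,220:295],None,fx=6,fy=3.1,interpolation=cv2.INTER_CUBIC))
for r in (150,200,250,280,288): print(r,[int(v) for v in im[r,230:290,1]])
E
```

```text
150 [6, 7, 8, 9, 9, 6, 14, 69, 138, 161, 161, 163, 163, 165, 149, 126, 143, 164, 162, 161, 167, 166, 141, 89, 118, 151, 159, 159, 159, 154, 155, 158, 151, 129, 105, 95, 96, 104, 90, 86, 142, 171, 167, 168, 174, 171, 154, 123, 154, 176, 167, 143, 143, 144, 147, 142, 144, 143, 143, 151]
200 [2, 8, 11, 13, 3, 9, 6, 67, 137, 164, 161, 162, 162, 168, 142, 118, 146, 160, 164, 159, 167, 165, 126, 91, 139, 163, 159, 157, 151, 151, 160, 171, 168, 148, 124, 115, 119, 105, 96, 144, 168, 173, 171, 174, 177, 156, 128, 164, 183, 170, 144, 143, 142, 145, 145, 143, 141, 144, 143, 144]
250 [181, 181, 176, 169, 155, 155, 155, 141, 152, 183, 182, 184, 185, 190, 166, 136, 172, 183, 186, 187, 187, 161, 106, 133, 172, 177, 175, 173, 160, 159, 169, 177, 166, 164, 143, 121, 97, 91, 142, 168, 170, 173, 177, 176, 156, 143, 174, 175, 148, 136, 135, 141, 139, 143, 140, 139, 140, 137, 138, 138]
280 [183, 184, 183, 185, 183, 181, 182, 180, 181, 187, 188, 184, 187, 186, 184, 181, 184, 184, 184, 185, 186, 166, 125, 159, 186, 185, 187, 190, 187, 176, 172, 171, 187, 190, 192, 189, 179, 184, 186, 188, 170, 104, 55, 84, 139, 173, 183, 177, 184, 185, 183, 184, 181, 185, 181, 183, 184, 183, 179, 183]
288 [185, 183, 182, 184, 184, 180, 185, 182, 183, 184, 184, 189, 187, 186, 184, 187, 187, 187, 185, 186, 190, 165, 129, 158, 188, 188, 187, 189, 189, 195, 181, 166, 183, 184, 185, 185, 184, 184, 184, 185, 185, 170, 126, 126, 165, 188, 182, 175, 184, 184, 188, 187, 185, 189, 185, 187, 188, 185, 185, 185]
```

View pics/w2d.png

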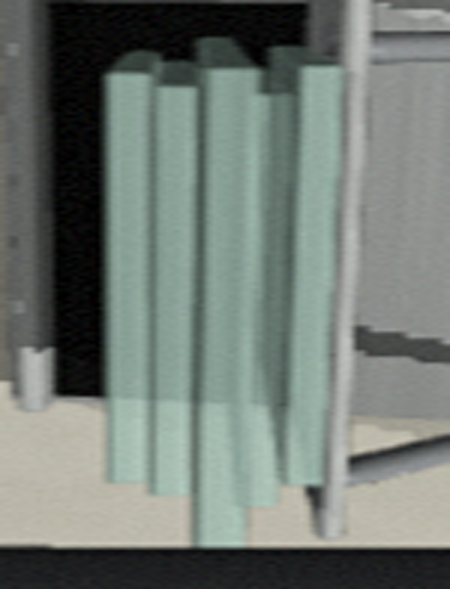

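The view straight down the lean shows all five edges. The tall one is third, at columns 252–263, with its far end at row 141 and its near end running down to row ~296. It sits about 1.2 mm further back than my model, so I correct for that and descend.

```bash
sed -i 's/RO=np.array(\[559.5/RO=np.array([560.7/' h.py; python3 - <<'E'
from h import *
print(sense()['tcp_pos'],rel(plateL(112),toolR(RY,.21)))
E
```

```text
[595.79625961 162.71667618 189.12396482] (array([6.66, 0.23, 0.03]), array([0.   , 0.   , 0.002]))
```

Request:
{"api": "step_arm", "payload": {"steps": [{"linear": [1, 0.23, 0], "rot": [0, 0, 0]}, {"linear": [2.2, 0.23, 0], "rot": [0, 0, 0]}, {"linear": [3.4, 0.23, 0], "rot": [0, 0, 0]}, {"linear": [4.6, 0.23, 0], "rot": [0, 0, 0]}, {"linear": [5.6, 0.23, 0], "rot": [0, 0, 0]}, {"linear": [6.4, 0.23, 0], "rot": [0, 0, 0]}, {"linear": [6.65, 0.23, 0], "rot": [0, 0, 0]}, {"linear": [6.65, 0.23, 0], "rot": [0, 0, 0]}]}}

```text
clock: 3.55
tcp_pos: [583.8, 163.0, 123.1]
orientation: [-0.452, -0.544, 0.557, -0.436]
force: [0.1, 0.8, -0.7]
width: 49.9
```

```bash
python3 - <<'E'
from h import *
im,s=snap('wrist','w3'); print(s['tcp_pos'],s['force'],s['width'],rel(plateL(112),toolR(RY,.21)))
im=cv2.imread('pics/w3.png');cv2.imwrite('pics/w3d.png',cv2.resize(im[100:320,180:330],None,fx=5,fy=2.7,interpolation=cv2.INTER_CUBIC))
E
```

```text
[583.77267387 163.01425039 123.13706049] [ 0.08917387  0.77461741 -0.69761375] 49.91410247443021 (array([ 0.02, -0.02,  0.03]), array([0.001, 0.   , 0.002]))
```

View pics/w3d.png

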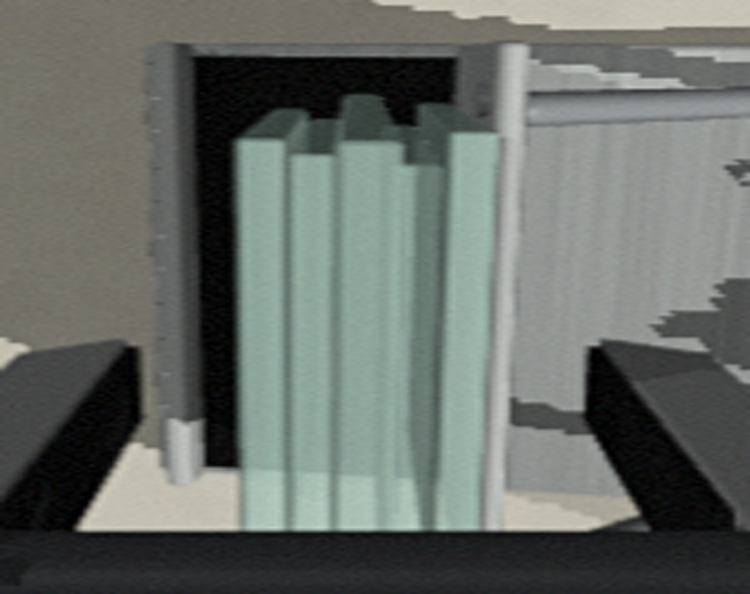

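The fingers straddle the tall plate with even spacing: the tips are at crop x≈140 and 588, midpoint 364, and the plate is at 340–400. Closing now.

Request:
{"api": "step_arm", "payload": {"steps": [{"linear": [0, 0, 0], "rot": [0, 0, 0]}, {"linear": [0, 0, 0], "rot": [0, 0, 0]}, {"linear": [0, 0, 0], "rot": [0, 0, 0]}, {"linear": [0, 0, 0], "rot": [0, 0, 0]}, {"linear": [0, 0, 0], "rot": [0, 0, 0]}, {"linear": [0, 0, 0], "rot": [0, 0, 0]}, {"linear": [0, 0, 0], "rot": [0, 0, 0]}, {"linear": [0, 0, 0], "rot": [0, 0, 0]}], "jaw": 0, "newtons": 30}}

```text
clock: 4.4
tcp_pos: [583.5, 163.1, 123.9]
orientation: [-0.452, -0.544, 0.557, -0.436]
force: [-2.8, -0.5, 2.7]
width: 5.8
```

```bash
python3 - <<'E'
from h import *
s=sense();print(s['tcp_pos'],s['force'],s['ft_torque'],s['width'])
E
```

```text
[583.54456547 163.07478765 123.88037511] [-2.75624413 -0.4641215   2.68504498] [-0.10749987  0.80882025 -0.13731197] 5.754451289441592
```

Request:
{"api": "step_arm", "payload": {"steps": [{"linear": [-0.3, 0, 0], "rot": [0, 0, 0]}, {"linear": [-0.8, 0, 0], "rot": [0, 0, 0]}, {"linear": [-1.4, 0, 0], "rot": [0, 0, 0]}, {"linear": [-2.0, 0, 0], "rot": [0, 0, 0]}, {"linear": [-2.6, 0, 0], "rot": [0, 0, 0]}, {"linear": [-3.2, 0, 0], "rot": [0, 0, 0]}, {"linear": [-3.8, 0, 0], "rot": [0, 0, 0]}, {"linear": [-4.4, 0, 0], "rot": [0, 0, 0]}]}}

```text
clock: 5.2
tcp_pos: [592.9, 162.8, 167.4]
orientation: [-0.452, -0.544, 0.557, -0.436]
force: [-1.7, 0.9, -2.5]
width: 5.6
```

```bash
python3 - <<'E'
from h import *
s=sense();print(s['tcp_pos'],s['force'],s['ft_torque'],s['width'],rel(plateL(112),toolR(RY,.21)))
snap('scene','s4'); crop('s4',225,130,345,235,6,'s4c')
E
```

```text
[592.87827088 162.80654455 167.43818836] [-1.69490993  0.93106037 -2.52559862] [-0.04131183  0.23007795 -0.07854954] 5.639133803291761 (array([4.48, 0.07, 0.03]), array([0.   , 0.   , 0.004]))
```

View pics/s4c.png

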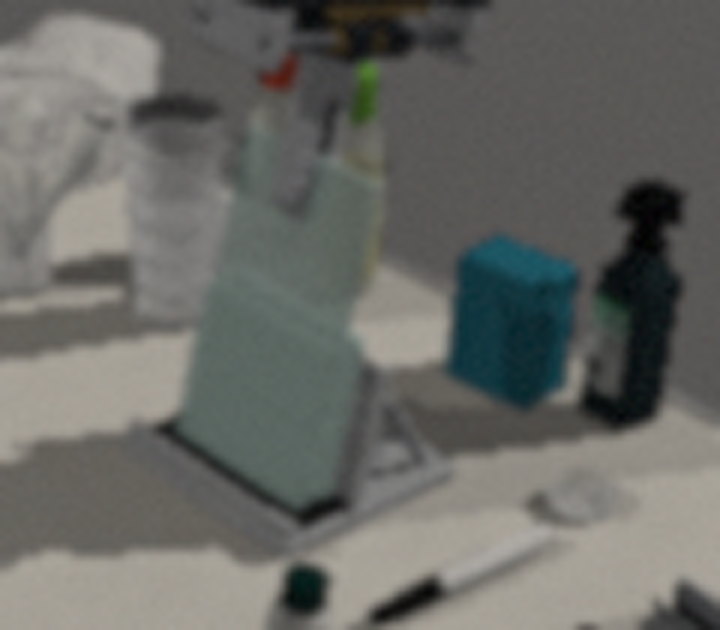

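The tall plate is sliding up on its own and the short ones are staying put. I continue the pull.

Request:
{"api": "step_arm", "payload": {"steps": [{"linear": [-0.8, 0, 0], "rot": [0, 0, 0]}, {"linear": [-1.8, 0, 0], "rot": [0, 0, 0]}, {"linear": [-2.8, 0, 0], "rot": [0, 0, 0]}, {"linear": [-3.8, 0, 0], "rot": [0, 0, 0]}, {"linear": [-4.8, 0, 0], "rot": [0, 0, 0]}, {"linear": [-6, 0, 0], "rot": [0, 0, 0]}, {"linear": [-7.5, 0, 0], "rot": [0, 0, 0]}, {"linear": [-9, 0, 0], "rot": [0, 0, 0]}]}}

```text
clock: 6.05
tcp_pos: [613.4, 162.3, 258.4]
orientation: [-0.453, -0.543, 0.556, -0.436]
force: [0.6, 0.1, -1.7]
width: 5.8
```

```bash
python3 - <<'E'
from h import *
s=sense();print(s['tcp_pos'],s['force'],s['ft_torque'],s['width'],s['qpos'].round(2))
print(rel([560,30,330],toolR(-.16,0)))
snap('scene','s5'); crop('s5',225,100,345,235,5,'s5c')
E
```

```text
[613.36854807 162.25110496 258.3762886 ] [ 0.60265628  0.12470289 -1.69561314] [-0.05699002 -0.15194351 -0.00839046] 5.8026351571318955 [0.11 0.45 1.13 0.03 1.77 0.14]
(array([-5.98, -6.33, 13.38]), array([0.13 , 0.013, 0.21 ]))
```

View pics/s5c.png

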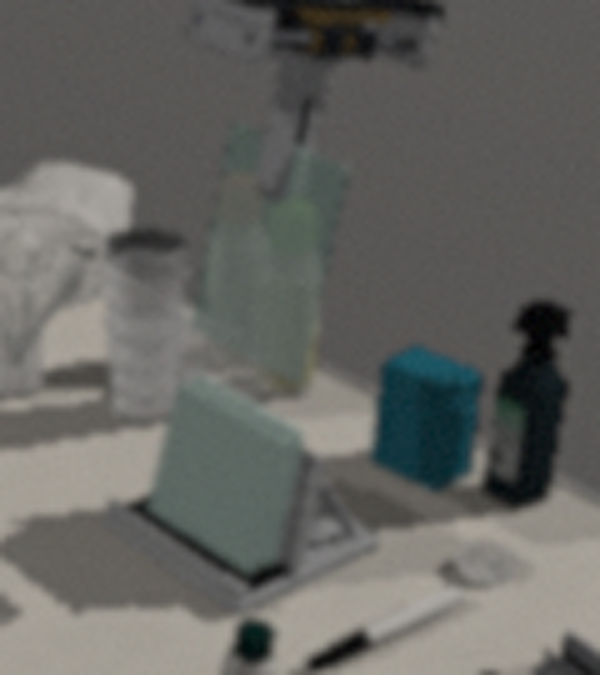

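The plate is fully out and the four short plates are still standing. Now I carry it, turned upright, to a viewpoint over the clamp.

```bash
python3 - <<'E'
from h import *
print(rel([530,-115,300],toolR(-.16,0)))
E
```

```text
(array([-2.24, -8.3 , 27.97]), array([0.13 , 0.012, 0.205]))
```

Request:
{"api": "step_arm", "payload": {"steps": [{"linear": [-2, 0, 1], "rot": [0, 0, 0.02]}, {"linear": [-3, -1, 4], "rot": [0.02, 0, 0.06]}, {"linear": [-3, -2.3, 8], "rot": [0.04, 0.003, 0.1]}, {"linear": [-3, -3.8, 12], "rot": [0.06, 0.006, 0.14]}, {"linear": [-2.8, -5.3, 16.5], "rot": [0.09, 0.01, 0.18]}, {"linear": [-2.6, -6.5, 21], "rot": [0.13, 0.012, 0.205]}, {"linear": [-2.4, -7.6, 25], "rot": [0.13, 0.012, 0.205]}, {"linear": [-2.2, -8.3, 28], "rot": [0.13, 0.012, 0.205]}]}}

```text
clock: 6.9
tcp_pos: [528.7, -118.3, 301.9]
orientation: [0.539, 0.456, -0.539, 0.459]
force: [0.8, 0.2, -1.4]
width: 5.9
```

Request:
{"api": "step_arm", "payload": {"steps": [{"linear": [0, 0, 0], "rot": [0, 0, 0]}, {"linear": [0, 0, 0], "rot": [0, 0, 0]}, {"linear": [0, 0, 0], "rot": [0, 0, 0]}, {"linear": [0, 0, 0], "rot": [0, 0, 0]}, {"linear": [0, 0, 0], "rot": [0, 0, 0]}, {"linear": [0, 0, 0], "rot": [0, 0, 0]}, {"linear": [0, 0, 0], "rot": [0, 0, 0]}, {"linear": [0, 0, 0], "rot": [0, 0, 0]}]}}

```text
clock: 7.7
tcp_pos: [528.8, -118.0, 301.7]
orientation: [0.539, 0.457, -0.539, 0.459]
force: [0.5, -1.0, -2.2]
width: 6.0
```

```bash
python3 - <<'E'
from h import *
im,s=snap('wrist','w6'); print(s['tcp_pos'],s['width'],s['force'],rel([530,-115,300],toolR(-.16,0)))
crop('w6',120,40,420,300,2.6,'w6c')
E
```

```text
[ 528.77183114 -118.02298216  301.72125671] 5.9791488566294175 [ 0.47769662 -1.01100044 -2.22557465] (array([ 0.18,  0.07, -0.33]), array([-0.002,  0.002, -0.003]))
```

View pics/w6c.png

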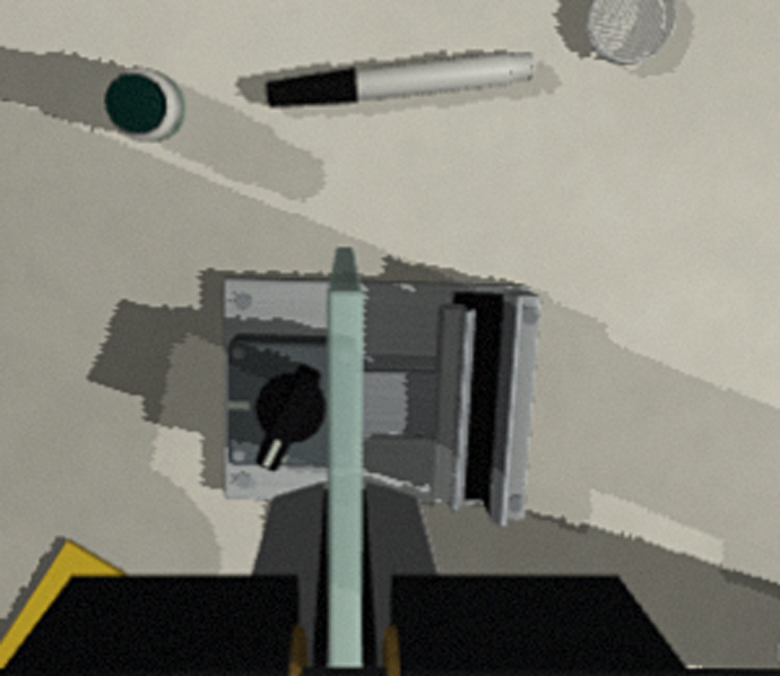

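```bash
python3 - <<'E'
from h import *
c=Cam('w6')
f=lambda x,y:[120+x/2.6-.3,40+y/2.6-.3]
def show(n,pts,z):
    P=c.atz([f(*p) for p in pts],z);print(n,P.round(1).tolist());return P
B=show('base left corners',[(224,280),(227,497)],12)
d=B[0]-B[1];print('len',np.linalg.norm(d),'yaw',np.arctan2(-d[0],d[1]))
F=show('fixed lip outer',[(540,295),(509,524) ],49);
F=show('lip fixed inner',[(517,297),(497,522)],49);d=F[0]-F[1];print(np.linalg.norm(d),np.arctan2(-d[0],d[1]))
S=show('slide lip inner',[(474,311),(460,508)],49);d=S[0]-S[1];print(np.linalg.norm(d),np.arctan2(-d[0],d[1]))
H=show('housing',[(230,338),(230,463)],42);d=H[0]-H[1];print(np.linalg.norm(d),np.arctan2(-d[0],d[1]))
K=show('knob bar ends',[(306,372),(271,460)],80);d=K[1]-K[0];print('bar mid',K.mean(0),np.linalg.norm(d),'head',np.degrees(np.arctan2(d[1],d[0])))
show('mark',[(238,406)],42)
crop('w6',280,140,340,255,6.5,'w6j');crop('w6',200,140,260,240,7,'w6k')
E
python3 -c "
import cv2,numpy as np
a=cv2.imread('pics/w6j.png');b=cv2.imread('pics/w6k.png');h=600
r=lambda i:cv2.resize(i,(int(i.shape[1]*h/i.shape[0]),h))
cv2.imwrite('pics/w6jk.png',np.hstack([r(a),r(b)]))"
```

```text
base left corners [[471.0, -79.2, 12.0], [449.1, -198.4, 12.0]]
len 121.20559575507328 yaw -0.1814754210745233
fixed lip outer [[628.0, -109.4, 49.0], [598.9, -225.4, 49.0]]
lip fixed inner [[616.7, -108.5, 49.0], [592.8, -223.3, 49.0]]
117.2473943875613 -0.20542579359700364
slide lip inner [[595.0, -111.9, 49.0], [574.8, -212.5, 49.0]]
102.65616317161269 -0.19891645245123898
housing [[472.7, -106.3, 42.0], [460.0, -170.9, 42.0]]
65.79039056710852 -0.1936654750330893
knob bar ends [[510.2, -122.9, 80.0], [486.4, -162.2, 80.0]]
bar mid [ 498.32480216 -142.57309927   80.        ] 45.96923961423989 head -121.20570718247997
mark [[470.0, -141.6, 42.0]]
```

View pics/w6jk.png

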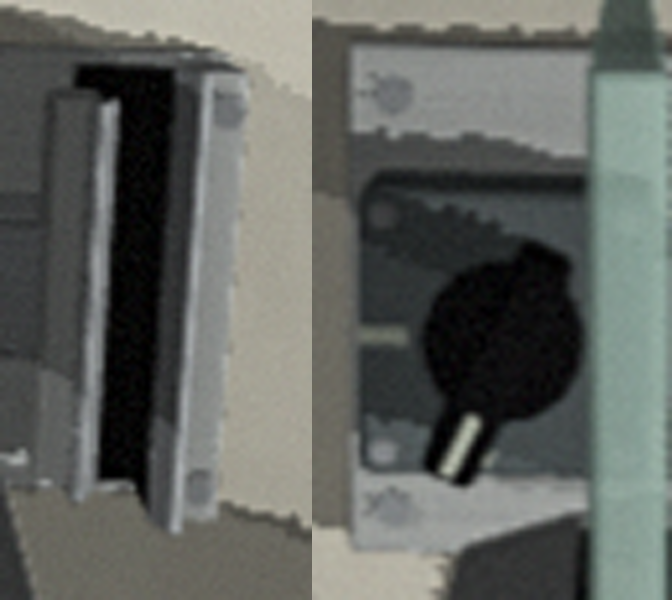

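```bash
python3 - <<'E'
from h import *
c=Cam('w6'); o=-c.R.T@c.t; print(o)
g=lambda x,y:[280+x/5.22,140+y/5.22]
P=c.atz([g(178,75),g(150,500)],40);print('fixed face z40',P.round(1).tolist());d=P[0]-P[1];yaw=np.arctan2(-d[0],d[1]);print(np.linalg.norm(d),yaw)
yaw=-.195;ex=np.array([cos(yaw),sin(yaw)]);ey=np.array([-sin(yaw),cos(yaw)])
L=np.array([460.05,-138.8])
for p in P: print('clamp coords from left-edge mid', (p[:2]-L)@ex,(p[:2]-L)@ey)
P=c.atz([g(205,75),g(182,525),g(118,100),g(92,495)],49)
for p in P: print('lips', p.round(1),(p[:2]-L)@ex-82.5,(p[:2]-L)@ey)
P=c.atz([g(245,75),g(215,520)],12)
for p in P: print('right edge z12', p.round(1),(p[:2]-L)@ex-82.5,(p[:2]-L)@ey)
# plate bottom check
k=lambda x,y:[200+x/6,140+y/6]
E
```

```text
[538.9229621  -50.85151128 480.48887124]
fixed face z40 [[612.6, -109.3, 40.0], [591.9, -219.6, 40.0]]
112.19879328158815 -0.1854124703768012
clamp coords from left-edge mid 143.9233175304196 58.47276899215873
clamp coords from left-edge mid 144.99901030477412 -53.72086763175926
lips [ 617.6 -109.2   49. ] 66.30852175449604 59.552223343687736
lips [ 598.2 -224.3   49. ] 69.56919282169747 -57.13664670517331
lips [ 595.8 -111.8   49. ] 45.474073218813615 52.80556900527049
lips [ 576.1 -212.4   49. ] 45.65200470991846 -49.66560421725188
right edge z12 [ 634.8 -116.    12. ] 84.49349595577979 56.26782517952499
right edge z12 [ 612.6 -239.2   12. ] 86.62269286661552 -68.94827917174452
```

```bash
python3 - <<'E'
from h import *
c=Cam('w6'); d=np.load('pics/w6.npz'); R=Ro.from_quat(d['q']).as_matrix();t=d['tcp']
for X in ([-38,0,-55],[112,0,-55],[-38,-3,-55],[-38,3,-55],[112,-3,-55],[112,3,-55],[0,0,0]):
    print(X,((c.proj([t+R@np.array(X,float)])[0]-[120,40])*2.6).round(0))
print(rel([596.2,-164.5,190],toolR(-.195,0)))
E
```

```text
[-38, 0, -55] [345. 286.]
[112, 0, -55] [344. 245.]
[-38, -3, -55] [327. 286.]
[-38, 3, -55] [364. 286.]
[112, -3, -55] [335. 245.]
[112, 3, -55] [354. 245.]
[0, 0, 0] [345. 526.]
(array([11.21,  7.37,  3.47]), array([ 0.033,  0.002, -0.003]))
```

Request:
{"api": "step_arm", "payload": {"steps": [{"linear": [0, 1.5, 0.8], "rot": [0.01, 0, 0]}, {"linear": [0, 4, 2], "rot": [0.02, 0, 0]}, {"linear": [0.5, 6.2, 3], "rot": [0.033, 0.002, -0.003]}, {"linear": [3, 7.3, 3.4], "rot": [0.033, 0.002, -0.003]}, {"linear": [6, 7.37, 3.4], "rot": [0.033, 0.002, -0.003]}, {"linear": [9, 7.37, 3.4], "rot": [0.033, 0.002, -0.003]}, {"linear": [11, 7.37, 3.4], "rot": [0.033, 0.002, -0.003]}, {"linear": [11.2, 7.37, 3.4], "rot": [0.033, 0.002, -0.003]}]}}

```text
clock: 8.55
tcp_pos: [593.8, -162.8, 185.8]
orientation: [-0.545, -0.451, 0.548, -0.446]
force: [-1.6, 0.6, -1.6]
width: 5.7
```

Request:
{"api": "step_arm", "payload": {"steps": [{"linear": [0, 0, 0], "rot": [0, 0, 0]}, {"linear": [0, 0, 0], "rot": [0, 0, 0]}, {"linear": [0, 0, 0], "rot": [0, 0, 0]}, {"linear": [0, 0, 0], "rot": [0, 0, 0]}, {"linear": [0, 0, 0], "rot": [0, 0, 0]}, {"linear": [0, 0, 0], "rot": [0, 0, 0]}, {"linear": [0, 0, 0], "rot": [0, 0, 0]}, {"linear": [0, 0, 0], "rot": [0, 0, 0]}]}}

```text
clock: 9.35
tcp_pos: [593.8, -162.9, 185.8]
orientation: [-0.545, -0.451, 0.548, -0.446]
force: [0.2, -0.1, -2.8]
width: 6.1
```

```bash
python3 - <<'E'
from h import *
im,s=snap('wrist','w7'); print(s['tcp_pos'],s['width'],s['force'],rel([596.2,-164.5,190],toolR(-.195,0)))
crop('w7',120,40,420,300,2.6,'w7c')
snap('scene','s7');crop('s7',290,140,390,280,4.5,'s7c');snap('top','t7');crop('t7',300,150,370,225,8,'t7c')
E
```

```text
[ 593.75990695 -162.85949894  185.82816971] 6.126978143419947 [ 0.18555525 -0.1080422  -2.8021542 ] (array([-0.43,  0.27,  0.11]), array([-0.   , -0.002,  0.008]))
```

View pics/w7c.png

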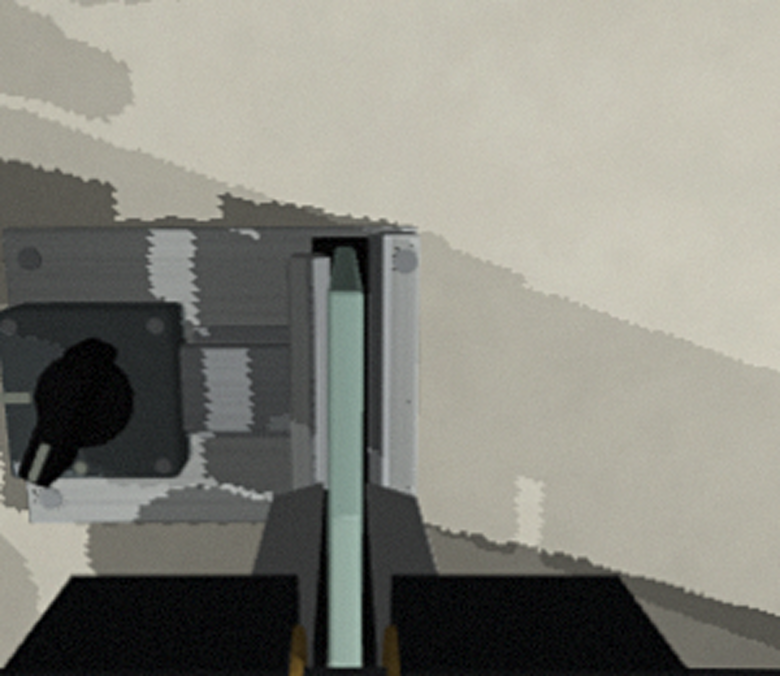

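View pics/s7c.png

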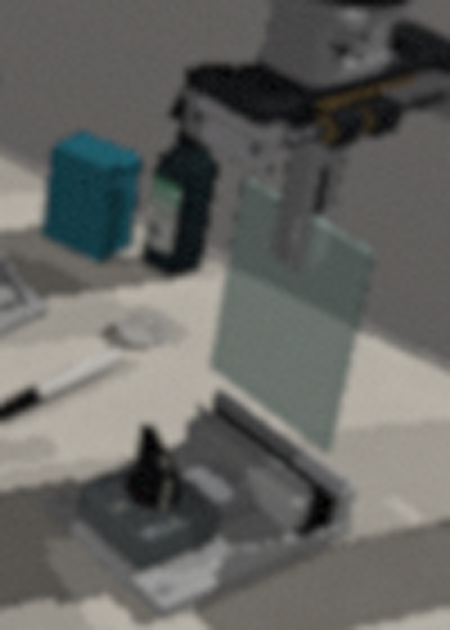

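```bash
python3 - <<'E'
from h import *
c=Cam('w7'); d=np.load('pics/w7.npz'); R=Ro.from_quat(d['q']).as_matrix();t=d['tcp']
f=lambda x,y:[120+x/2.6-.3,40+y/2.6-.3]
def T(pts,z): 
    P=c.atz([f(*p) for p in pts],z); return ((P-t)@R)[:,1:].round(1).tolist()
print('tool y,z:  far edge z12',T([(100,229),(250,229)],12),'near edge',T([(60,522),(160,521),(250,521)],12))
print('fixed lip far end z49',T([(381,232)],49),'face z40',T([(367,245),(366,440)],40),'slide face z40',T([(330,260),(328,480)],40))
print('housing far/near z42',T([(80,303),(150,304),(100,478),(60,477)],42))
print('knob c (skirt z58?)',T([(84,398)],58))
E
```

```text
tool y,z:  far edge z12 [[-96.6, -58.7], [-37.5, -58.8]] near edge [[-121.7, 63.6], [-79.1, 63.1], [-40.7, 63.1]]
fixed lip far end z49 [[12.7, -58.7]] face z40 [[8.0, -53.8], [8.0, 19.7]] slide face z40 [[-5.5, -48.5], [-6.7, 35.8]]
housing far/near z42 [[-97.6, -32.9], [-71.9, -32.6], [-94.7, 34.5], [-110.0, 34.1]]
knob c (skirt z58?) [[-93.8, -0.6]]
```

Request:
{"api": "step_arm", "payload": {"steps": [{"linear": [0, 0.2, 0.05], "rot": [0, 0, 0]}, {"linear": [0, 0.35, 0.05], "rot": [0, 0, 0]}, {"linear": [0, 0.35, 0.05], "rot": [0, 0, 0]}, {"linear": [0.4, 0.35, 0.05], "rot": [0, 0, 0]}, {"linear": [0.9, 0.35, 0.05], "rot": [0, 0, 0]}, {"linear": [1.4, 0.35, 0.05], "rot": [0, 0, 0]}, {"linear": [1.5, 0.35, 0.05], "rot": [0, 0, 0]}, {"linear": [1.5, 0.35, 0.05], "rot": [0, 0, 0]}]}}

```text
clock: 10.3
tcp_pos: [596.6, -163.8, 170.0]
orientation: [-0.545, -0.452, 0.548, -0.446]
force: [0.2, -0.1, -1.9]
width: 5.7
```

```bash
python3 - <<'E'
from h import *
im,s=snap('wrist','w8'); d=np.load('pics/w7.npz');R=Ro.from_quat(d['q']).as_matrix()
print(s['tcp_pos'],s['force'],'moved',(R.T@(s['tcp_pos']-d['tcp'])).round(2))
crop('w8',180,90,340,280,4,'w8c')
print(rel(s['tcp_pos'],toolR(-.195,0)))
E
```

```text
[ 596.57861128 -163.79664816  170.03596191] [ 0.20993695 -0.09999145 -1.90206999] moved [15.77  3.07  0.4 ]
(array([ 0.04, -0.02, -0.  ]), array([-0.   , -0.002,  0.008]))
```

View pics/w8c.png

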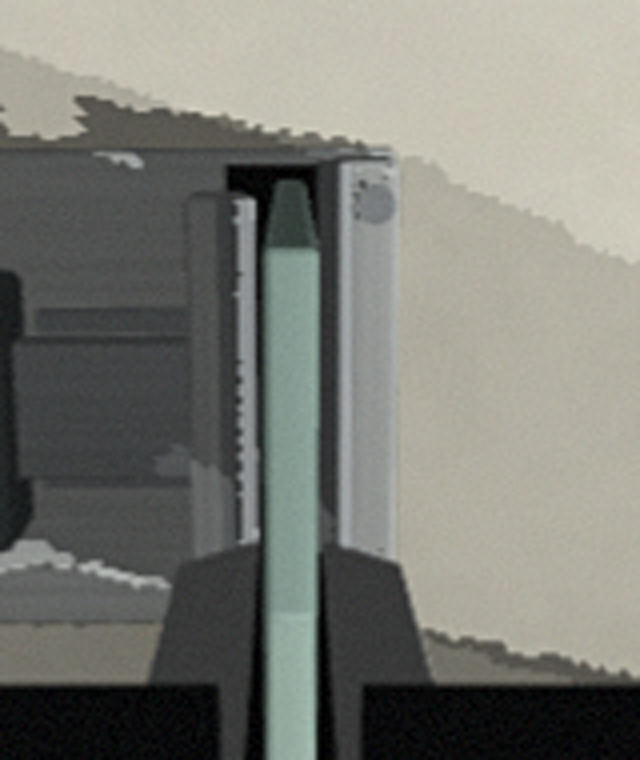

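Request:
{"api": "step_arm", "payload": {"steps": [{"linear": [0.2, 0, 0.03], "rot": [0, 0, 0.008]}, {"linear": [0.7, 0, 0.03], "rot": [0, 0, 0.008]}, {"linear": [1.3, 0, 0.03], "rot": [0, 0, 0.008]}, {"linear": [1.9, 0, 0.03], "rot": [0, 0, 0.008]}, {"linear": [2.5, 0, 0.03], "rot": [0, 0, 0.008]}, {"linear": [3.1, 0, 0.03], "rot": [0, 0, 0.008]}, {"linear": [3.5, 0, 0.03], "rot": [0, 0, 0.008]}, {"linear": [3.6, 0, 0.03], "rot": [0, 0, 0.008]}]}}

```text
clock: 11.15
tcp_pos: [596.0, -163.9, 133.5]
orientation: [0.546, 0.45, -0.546, 0.448]
force: [0.1, -0.5, -2.3]
width: 5.7
```

```bash
python3 - <<'E'
from h import *
im,s=snap('wrist','w9'); d=np.load('pics/w8.npz');R=Ro.from_quat(d['q']).as_matrix()
print(s['tcp_pos'],s['force'],s['ft_torque'],s['width'],'moved',(R.T@(s['tcp_pos']-d['tcp'])).round(2))
crop('w9',180,90,340,280,4,'w9c')
print(rel(s['tcp_pos'],toolR(-.195,0)))
E
```

```text
[ 595.99369633 -163.85253679  133.48504669] [ 0.11415424 -0.45943551 -2.26707342] [-0.01023201  0.07019796 -0.02887372] 5.721078866338586 moved [36.55 -0.23  0.24]
(array([ 0.02, -0.02, -0.  ]), array([-0.   , -0.002,  0.001]))
```

View pics/w9c.png

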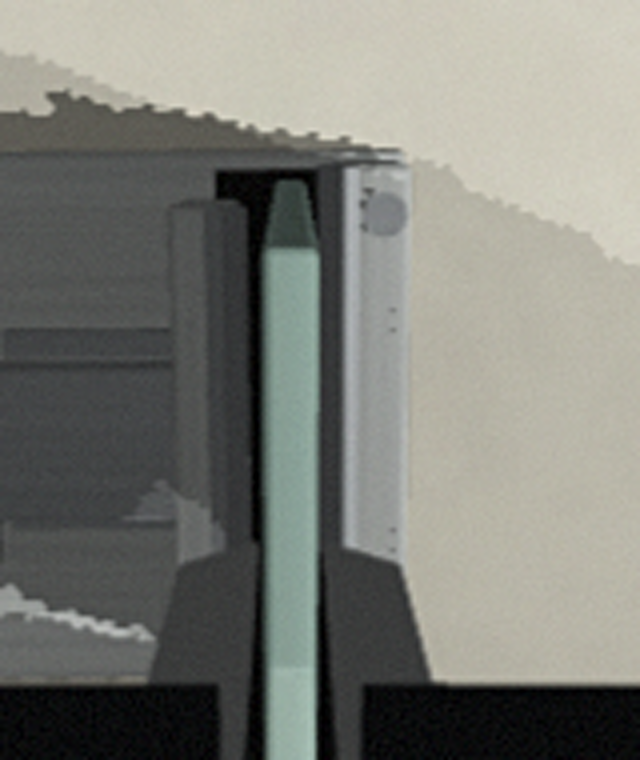

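The plate's bottom edge is between the jaws without contact (crop x 272–307, between the faces at 248 and 319). I lower the last part slowly.

Request:
{"api": "step_arm", "payload": {"steps": [{"linear": [0.1, 0, 0], "rot": [0, 0, 0]}, {"linear": [0.2, 0, 0], "rot": [0, 0, 0]}, {"linear": [0.3, 0, 0], "rot": [0, 0, 0]}, {"linear": [0.4, 0, 0], "rot": [0, 0, 0]}, {"linear": [0.5, 0, 0], "rot": [0, 0, 0]}, {"linear": [0.55, 0, 0], "rot": [0, 0, 0]}, {"linear": [0.6, 0, 0], "rot": [0, 0, 0]}, {"linear": [0.6, 0, 0], "rot": [0, 0, 0]}]}}

```text
clock: 12.0
tcp_pos: [596.1, -163.9, 127.7]
orientation: [0.547, 0.45, -0.546, 0.448]
force: [0.8, -0.4, -2.0]
width: 6.1
```

```bash
python3 - <<'E'
from h import *
s=sense();print(s['tcp_pos'],s['force'],s['ft_torque'],s['width'])
E
```

```text
[ 596.13828868 -163.91814397  127.68488405] [ 0.79403636 -0.43805975 -2.03935622] [-0.06585439  0.10638621 -0.02395743] 6.114455344985435
```

Request:
{"api": "step_arm", "payload": {"steps": [{"linear": [0.05, 0, 0], "rot": [0, 0, 0]}, {"linear": [0.1, 0, 0], "rot": [0, 0, 0]}, {"linear": [0.15, 0, 0], "rot": [0, 0, 0]}, {"linear": [0.2, 0, 0], "rot": [0, 0, 0]}, {"linear": [0.22, 0, 0], "rot": [0, 0, 0]}, {"linear": [0.22, 0, 0], "rot": [0, 0, 0]}, {"linear": [0.22, 0, 0], "rot": [0, 0, 0]}, {"linear": [0.22, 0, 0], "rot": [0, 0, 0]}]}}

```text
clock: 12.8
tcp_pos: [596.3, -163.8, 126.1]
orientation: [0.547, 0.45, -0.546, 0.448]
force: [-1.4, 1.5, 3.2]
width: 6.2
```

```bash
python3 - <<'E'
from h import *
s=sense();print(s['tcp_pos'],s['force'],s['ft_torque'],s['width'])
E
```

```text
[ 596.29251977 -163.84970549  126.05462041] [-1.39332571  1.54491475  3.17454139] [ 0.16916753  0.53725565 -0.0647727 ] 6.207851759462694
```

Floor contact: force z rose from -2 to +3 N at TCP z 126, which matches the expected slot floor. Releasing gently.

Request:
{"api": "step_arm", "payload": {"steps": [{"linear": [0, 0, 0], "rot": [0, 0, 0]}, {"linear": [0, 0, 0], "rot": [0, 0, 0]}, {"linear": [0, 0, 0], "rot": [0, 0, 0]}, {"linear": [0, 0, 0], "rot": [0, 0, 0]}, {"linear": [0, 0, 0], "rot": [0, 0, 0]}, {"linear": [0, 0, 0], "rot": [0, 0, 0]}, {"linear": [0, 0, 0], "rot": [0, 0, 0]}, {"linear": [0, 0, 0], "rot": [0, 0, 0]}], "jaw": 2, "newtons": 5}}

```text
clock: 13.6
tcp_pos: [596.3, -163.9, 126.0]
orientation: [0.547, 0.45, -0.546, 0.448]
force: [0.2, -0.2, 0.3]
width: 19.9
```

```bash
python3 - <<'E'
from h import *
im,s=snap('wrist','w10');print(s['tcp_pos'],s['force'],s['ft_torque'],s['width'])
crop('w10',180,90,340,280,4,'w10c')
snap('scene','s10');crop('s10',290,140,390,280,4.5,'s10c')
E
```

```text
[ 596.30754485 -163.88451678  126.04943278] [ 0.17182575 -0.22267923  0.34107022] [-0.0648623   0.06451104  0.04245903] 19.908846161069892
```

View pics/w10c.png

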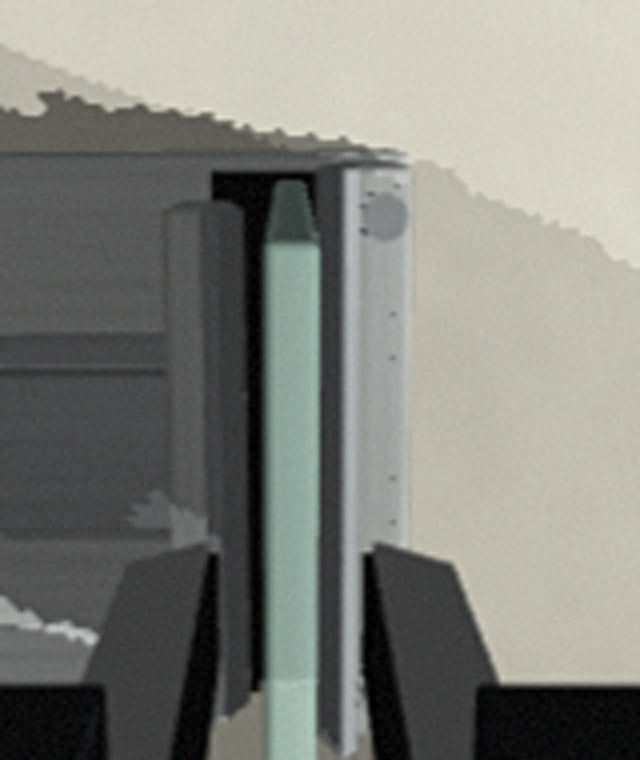

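View pics/s10c.png

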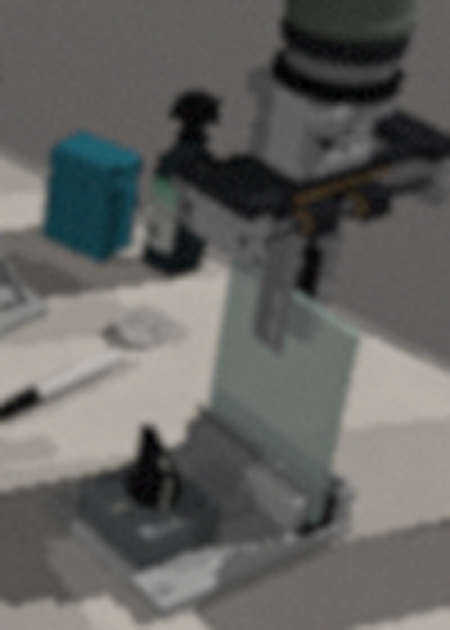

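The plate stands free and upright between the jaws. Now straight up, then over the knob for a close look.

Request:
{"api": "step_arm", "payload": {"steps": [{"linear": [-0.3, 0, 0], "rot": [0, 0, 0]}, {"linear": [-1, 0, 0], "rot": [0, 0, 0]}, {"linear": [-2, 0, 0], "rot": [0, 0, 0]}, {"linear": [-3.5, 0, 0], "rot": [0, 0, 0]}, {"linear": [-5.5, 0, 0], "rot": [0, 0, 0]}, {"linear": [-7.5, 0, 0], "rot": [0, 0, 0]}, {"linear": [-8.5, -1.5, 0], "rot": [0, 0, 0]}, {"linear": [-8.5, -5, 0], "rot": [0, 0, 0]}]}}

```text
clock: 14.5
tcp_pos: [550.3, -155.7, 215.4]
orientation: [0.548, 0.447, -0.545, 0.451]
force: [0.0, 0.3, -0.2]
width: 20.1
```

```bash
python3 - <<'E'
from h import *
d=np.load('pics/w7.npz');R=Ro.from_quat(d['q']).as_matrix();k=d['tcp']+R@np.array([0,-93.8,-.6]);print(k)
s=sense();print(s['tcp_pos'],rel([k[0],k[1],185],toolR(-.195,0)))
E
```

```text
[ 501.85911182 -144.08430017  186.56012952]
[ 550.31109961 -155.71340803  215.41969972] (array([ 3.01, -5.  , -0.2 ]), array([ 0.   , -0.   , -0.007]))
```

Request:
{"api": "step_arm", "payload": {"steps": [{"linear": [0, -1.5, 0], "rot": [0, 0, 0]}, {"linear": [0.3, -3.5, -0.1], "rot": [0, 0, -0.007]}, {"linear": [1.2, -5, -0.2], "rot": [0, 0, -0.007]}, {"linear": [2.4, -5, -0.2], "rot": [0, 0, -0.007]}, {"linear": [3, -5, -0.2], "rot": [0, 0, -0.007]}, {"linear": [3, -5, -0.2], "rot": [0, 0, -0.007]}, {"linear": [3, -5, -0.2], "rot": [0, 0, -0.007]}, {"linear": [3, -5, -0.2], "rot": [0, 0, -0.007]}], "jaw": 4}}

```text
clock: 15.3
tcp_pos: [502.6, -144.4, 185.4]
orientation: [0.546, 0.449, -0.546, 0.449]
force: [-0.1, -0.5, 0.5]
width: 39.9
```

```bash
python3 - <<'E'
from h import *
im,s=snap('wrist','w11');print(s['tcp_pos'],s['force'],s['width'])
crop('w11',150,70,360,290,3.5,'w11c')
E
```

```text
[ 502.62729292 -144.39611454  185.39062674] [-0.11370967 -0.46341656  0.45335536] 39.9198986380766
```

View pics/w11c.png

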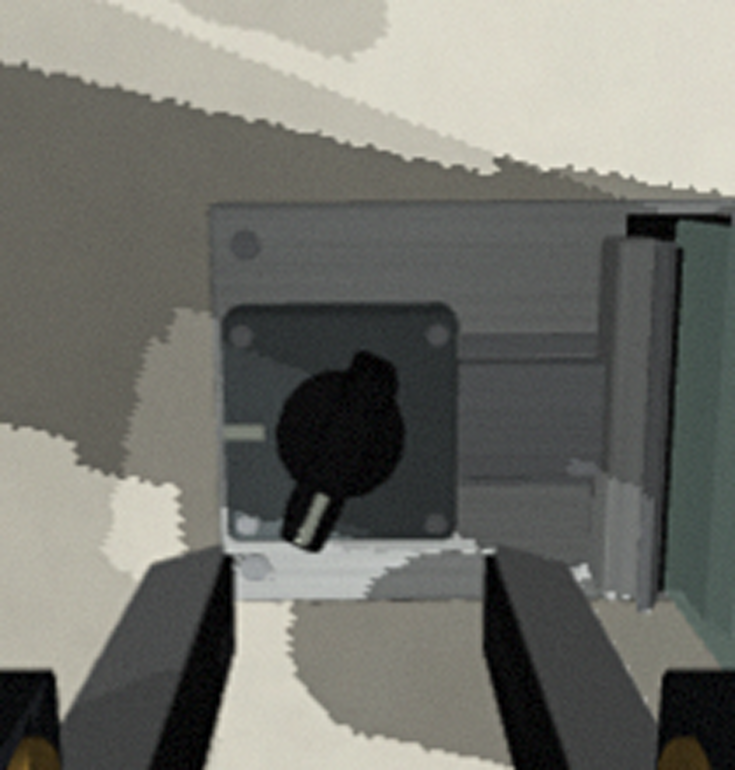

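```bash
python3 - <<'E'
from h import *
c=Cam('w11'); d=np.load('pics/w11.npz'); R=Ro.from_quat(d['q']).as_matrix();t=d['tcp']
f=lambda x,y:[150+x/3.5-.36,70+y/3.5-.36]
def T(pts,z): 
    P=c.atz([f(*p) for p in pts],z); print(P.round(1).tolist(),((P-t)@R)[:,1:].round(1).tolist()); return P,((P-t)@R)[:,1:]
print('skirt');T([(340,433),(277,433),(404,433)],58)
print('bar ends');P,q=T([(304,543),(376,358)],80); e=q[0]-q[1]; print('len',np.linalg.norm(e),'mid',q.mean(0),P.mean(0),'heading clamp deg',np.degrees(np.arctan2(-e[1],e[0])))
print('white line');P,q=T([(298,545),(324,497)],80);e=q[0]-q[1];print(np.degrees(np.arctan2(-e[1],e[0])))
print('housing');P,q=T([(222,306),(458,304),(228,540),(457,538)],42);print(P.mean(0),q.mean(0))
print('mark');P,q=T([(224,432),(264,432)],42)
E
python3 - <<'E'
import sys;sys.path.insert(0,'.')
import os;os.chdir('.')
from h import *
crop('w11',210,160,290,235,8,'w11k')
E
```

```text
skirt
[[497.6, -143.1, 58.0], [481.1, -139.9, 58.0], [514.3, -146.5, 58.0]] [[-5.3, -0.2], [-22.1, -0.3], [11.7, -0.2]]
bar ends
[[484.3, -164.6, 80.0], [511.1, -121.8, 80.0]] [[-14.2, 23.4], [3.9, -23.8]]
len 50.516559428712995 mid [-5.15238294 -0.18707536] [ 497.70157589 -143.23210762   80.        ] heading clamp deg -110.99275400606645
white line
[[482.7, -164.8, 80.0], [491.6, -153.8, 80.0]] [[-15.7, 23.9], [-9.0, 11.3]]
-117.94329025629128
housing
[[472.1, -105.5, 42.0], [535.4, -117.5, 42.0], [459.0, -171.1, 42.0], [523.4, -183.3, 42.0]] [[-37.6, -32.3], [26.8, -32.7], [-37.8, 34.6], [27.8, 34.1]]
[ 497.45695293 -144.31715621   42.        ] [-5.21659826  0.92558785]
mark
[[464.8, -139.9, 42.0], [475.8, -142.1, 42.0]] [[-38.1, 2.9], [-26.9, 3.0]]
```

View pics/w11k.png

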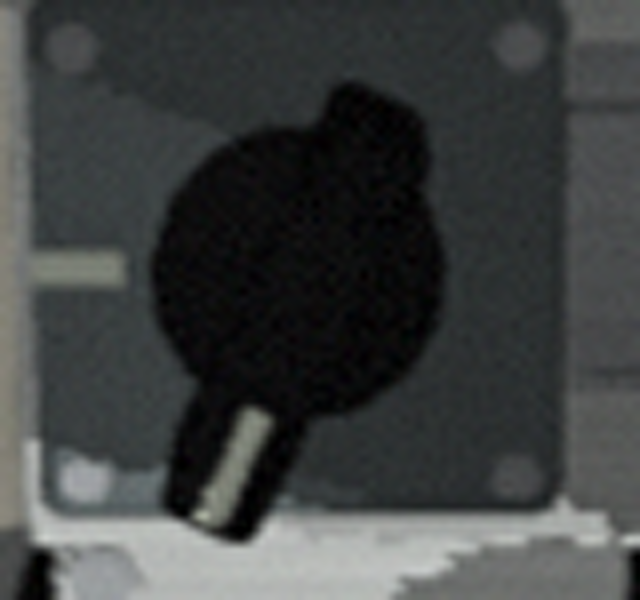

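```bash
python3 - <<'E'
from h import *
for n,p,m in(('w6',[229,216.7],[120+238/2.6,40+406/2.6]),('w7',[150.6,219.4],[120+18/2.6,40+398/2.6])):
    c=Cam(n);d=np.load('pics/%s.npz'%n);t=d['tcp']
    P=c.atz([p,m],42.5);ax=np.array([497.7,-143.2])
    for q in P:
        e=q[:2]-ax;print(n,q.round(1),np.linalg.norm(e),np.degrees(np.arctan2(e[1],e[0])+.195))
E
```

```text
w6 [ 488.3 -173.9   42.5] 32.10918633901997 -95.92552591487764
w6 [ 470.3 -141.9   42.5] 27.38166143009273 188.55047214620143
w7 [ 487.  -172.1   42.5] 30.793832943989035 -99.08733533764011
w7 [ 471.5 -141.6   42.5] 26.298140104470253 187.7026203998669
```

The knob's bar is at crop (304,543)–(376,358), 50.5 mm long as specified. Its axis is at (497.7,-143.2) and the pointer heads -111° in the clamp frame, with the mark at ~180°. I align across the bar and descend to grip only its top 12 mm, so the gripper body stays above the plate's top.

```bash
python3 - <<'E'
from h import *
print(sense()['qpos'].round(2),rel([497.7,-143.2,110],toolR(-.562,0)))
E
```

```text
[-0.45  0.11  1.69  0.    1.34 -0.25] (array([ 7.54, -0.51, -0.02]), array([ 0.367, -0.   , -0.001]))
```

Request:
{"api": "step_arm", "payload": {"steps": [{"linear": [0, -0.3, 0], "rot": [0.1, 0, 0]}, {"linear": [0.5, -0.5, 0], "rot": [0.22, 0, 0]}, {"linear": [1.5, -0.5, 0], "rot": [0.34, 0, 0]}, {"linear": [3, -0.5, 0], "rot": [0.367, 0, 0]}, {"linear": [4.5, -0.5, 0], "rot": [0.367, 0, 0]}, {"linear": [6, -0.5, 0], "rot": [0.367, 0, 0]}, {"linear": [7.3, -0.5, 0], "rot": [0.367, 0, 0]}, {"linear": [7.5, -0.5, 0], "rot": [0.367, 0, 0]}]}}

```text
clock: 16.15
tcp_pos: [496.6, -142.9, 108.7]
orientation: [-0.619, -0.343, 0.619, -0.341]
force: [0.4, 1.1, 0.1]
width: 39.8
```

```bash
python3 - <<'E'
from h import *
im,s=snap('wrist','w12');print(s['tcp_pos'],s['force'],s['width'],rel([497.7,-143.2,68],toolR(-.562,0)))
crop('w12',170,70,340,290,3.5,'w12c')
E
```

```text
[ 496.64183618 -142.91248643  108.72447682] [0.40569258 1.08385234 0.14457515] 39.844139522757004 (array([ 4.13,  0.07, -0.03]), array([ 0.   , -0.   ,  0.001]))
```

View pics/w12c.png

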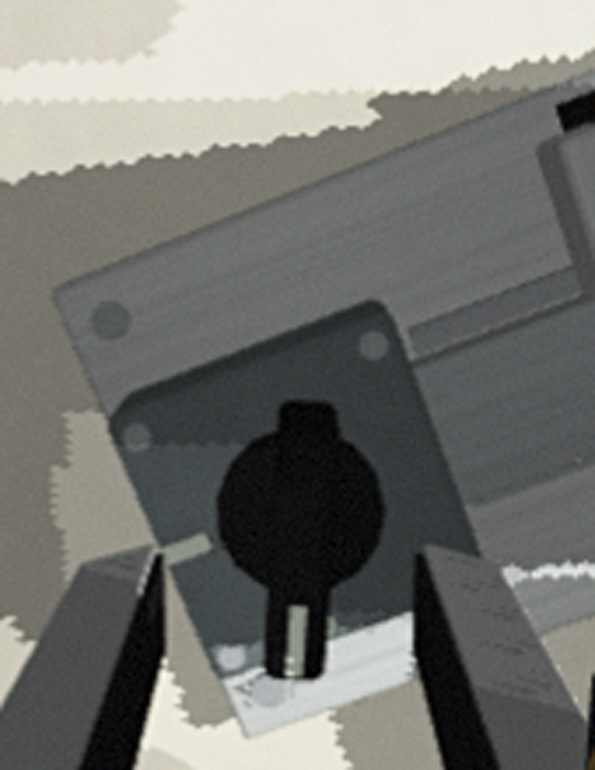

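```bash
python3 - <<'E'
from h import *
c=Cam('w12'); d=np.load('pics/w12.npz'); R=Ro.from_quat(d['q']).as_matrix();t=d['tcp']
f=lambda x,y:[170+x/3.5-.36,70+y/3.5-.36]
def T(n,pts,z): 
    P=c.atz([f(*p) for p in pts],z); print(n,P.round(1).tolist(),((P-t)@R)[:,1:].round(1).tolist()); return P,((P-t)@R)[:,1:]
T('skirt',[(301,510),(217,510),(385,510)],58)
P,q=T('bar',[(295,676),(308,404)],80);print(P.mean(0),q.mean(0))
T('mark',[(164,555),(210,541)],42)
T('fingers',[(163,552),(416,552)],t[2])
im,s=snap('wrist','w12b');print(s['tcp_pos'])
a=cv2.imread('pics/w12.png').astype(int);b=cv2.imread('pics/w12b.png').astype(int);print(abs(a-b).mean())
crop('w12b',170,70,340,290,3.5,'w12bc')
E
```

```text
skirt [[498.8, -143.1, 58.0], [484.4, -134.0, 58.0], [513.2, -152.2, 58.0]] [[2.0, -1.0], [-15.0, -1.0], [19.1, -1.0]]
bar [[483.6, -164.8, 80.0], [513.6, -121.5, 80.0]] [[0.7, 25.4], [3.0, -27.1]]
[ 498.62435797 -143.15044769   80.        ] [ 1.87339984 -0.8557027 ]
mark [[465.6, -139.8, 42.0], [475.9, -142.5, 42.0]] [[-27.8, 13.9], [-17.7, 10.7]]
fingers [[483.9, -124.6, 108.7], [518.1, -146.1, 108.7]] [[-20.5, -8.7], [19.8, -8.7]]
[ 497.05583846 -143.0946409   109.31034024]
3.0857086181640625
```

View pics/w12bc.png

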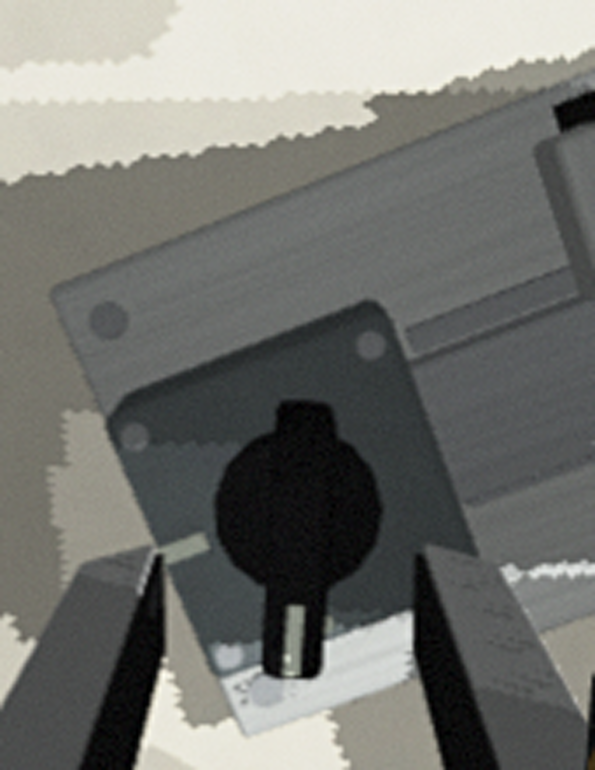

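Request:
{"api": "step_arm", "payload": {"steps": [{"linear": [0.5, 0.12, -0.08], "rot": [0.044, 0, 0]}, {"linear": [1.2, 0.12, -0.08], "rot": [0.044, 0, 0]}, {"linear": [2, 0.12, -0.08], "rot": [0.044, 0, 0]}, {"linear": [2.8, 0.12, -0.08], "rot": [0.044, 0, 0]}, {"linear": [3.5, 0.12, -0.08], "rot": [0.044, 0, 0]}, {"linear": [4, 0.12, -0.08], "rot": [0.044, 0, 0]}, {"linear": [4.15, 0.12, -0.08], "rot": [0.044, 0, 0]}, {"linear": [4.15, 0.12, -0.08], "rot": [0.044, 0, 0]}]}}

```text
clock: 17.05
tcp_pos: [498.9, -143.2, 68.3]
orientation: [-0.626, -0.328, 0.626, -0.328]
force: [-0.3, -0.0, -0.5]
width: 39.9
```

```bash
python3 - <<'E'
from h import *
im,s=snap('wrist','w13');print(s['tcp_pos'],s['force'],s['width'])
snap('scene','s13');crop('s13',280,150,400,290,5,'s13c')
crop('w13',170,70,340,290,3.5,'w13c')
E
```

```text
[ 498.91324586 -143.23112595   68.32439602] [-0.32432444 -0.01301652 -0.52633816] 39.920885628167
```

View pics/w13c.png

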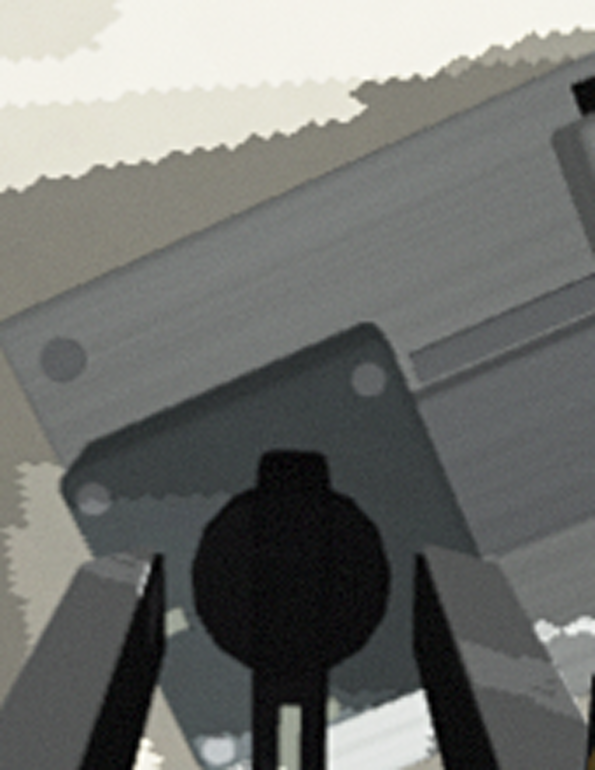

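View pics/s13c.png

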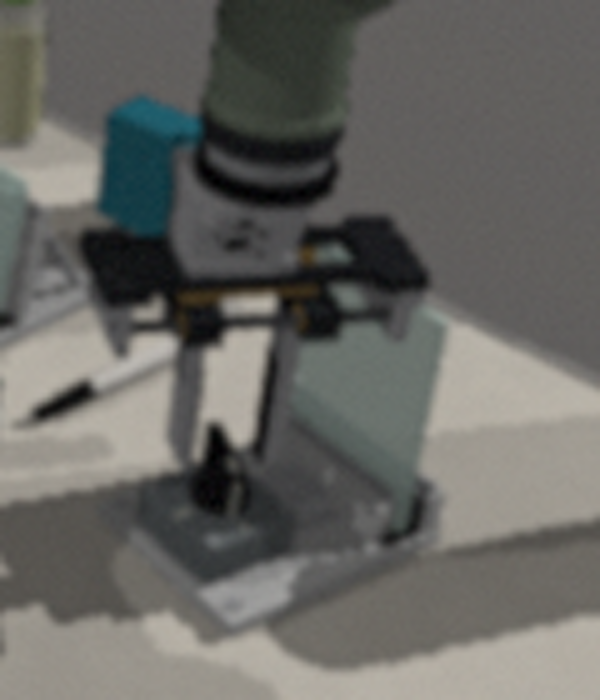

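The bar is centred between the fingers (253–327, fingers 163 and 416) and square to them. The plate is upright and clear of the gripper. Gripping the bar.

Request:
{"api": "step_arm", "payload": {"steps": [{"linear": [0, 0, 0], "rot": [0, 0, 0]}, {"linear": [0, 0, 0], "rot": [0, 0, 0]}, {"linear": [0, 0, 0], "rot": [0, 0, 0]}, {"linear": [0, 0, 0], "rot": [0, 0, 0]}, {"linear": [0, 0, 0], "rot": [0, 0, 0]}, {"linear": [0, 0, 0], "rot": [0, 0, 0]}, {"linear": [0, 0, 0], "rot": [0, 0, 0]}, {"linear": [0, 0, 0], "rot": [0, 0, 0]}], "jaw": 0, "newtons": 45}}

```text
clock: 17.95
tcp_pos: [499.3, -143.4, 69.0]
orientation: [0.627, 0.328, -0.626, 0.328]
force: [-0.8, 0.6, 2.5]
width: 11.9
```

```bash
python3 - <<'E'
from h import *
s=sense();print(s['tcp_pos'],s['force'],s['ft_torque'],s['width'],Ro.from_quat(s['orientation']).as_matrix()[:,1].round(3))
E
```

```text
[ 499.30528673 -143.36287901   69.01988991] [-0.81204976  0.56427274  2.49950291] [ 0.06287244  0.30963084 -0.05362363] 11.852463081764318 [ 0.822 -0.569  0.   ]
```

Request:
{"api": "step_arm", "payload": {"steps": [{"linear": [0, 0, 0], "rot": [0.05, 0, 0]}, {"linear": [0, 0, 0], "rot": [0.12, 0, 0]}, {"linear": [0, 0, 0], "rot": [0.2, 0, 0]}, {"linear": [0, 0, 0], "rot": [0.28, 0, 0]}, {"linear": [0, 0, 0], "rot": [0.36, 0, 0]}, {"linear": [0, 0, 0], "rot": [0.44, 0, 0]}, {"linear": [0, 0, 0], "rot": [0.5, 0, 0]}, {"linear": [0, 0, 0], "rot": [0.5, 0, 0]}]}}

```text
clock: 18.75
tcp_pos: [500.4, -144.7, 69.1]
orientation: [0.689, 0.162, -0.687, 0.164]
force: [2.6, -3.4, -4.0]
width: 11.8
```

```bash
python3 - <<'E'
from h import *
im,s=snap('wrist','w15');y=Ro.from_quat(s['orientation']).as_matrix()[:,1];print(s['tcp_pos'],s['force'],s['ft_torque'],s['width'],np.arctan2(y[1],y[0]))
crop('w15',130,70,380,290,3,'w15c')
E
```

```text
[ 500.40603187 -144.69779415   69.11104695] [ 2.6177821  -3.39124821 -4.0495654 ] [-0.73457867 -0.34933163 -0.02968783] 11.795140828199944 -1.1051750687841804
```

View pics/w15c.png

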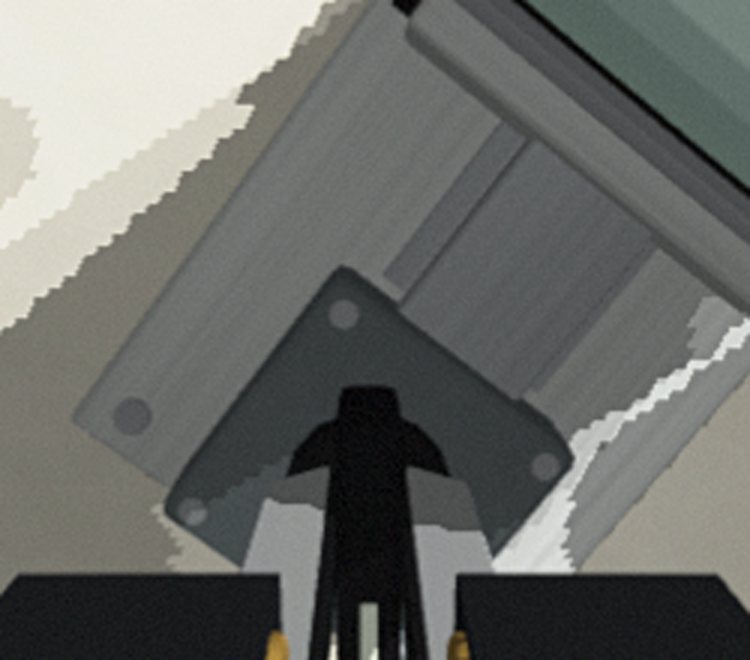

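Request:
{"api": "step_arm", "payload": {"steps": [{"linear": [0, 0, 0], "rot": [0.08, 0, 0]}, {"linear": [0, 0, 0], "rot": [0.17, 0, 0]}, {"linear": [0, 0, 0], "rot": [0.26, 0, 0]}, {"linear": [0, 0, 0], "rot": [0.35, 0, 0]}, {"linear": [0, 0, 0], "rot": [0.44, 0, 0]}, {"linear": [0, 0, 0], "rot": [0.53, 0, 0]}, {"linear": [0, 0, 0], "rot": [0.62, 0, 0]}, {"linear": [0, 0, 0], "rot": [0.66, 0, 0]}]}}

```text
clock: 19.6
tcp_pos: [500.8, -147.0, 69.2]
orientation: [0.705, -0.071, -0.702, -0.066]
force: [1.3, -6.8, -3.5]
width: 11.6
```

```bash
python3 - <<'E'
from h import *
im,s=snap('wrist','w16');y=Ro.from_quat(s['orientation']).as_matrix()[:,1];print(s['tcp_pos'],s['force'],s['ft_torque'],s['width'],np.arctan2(y[1],y[0]))
crop('w16',130,70,380,290,3,'w16c')
E
```

```text
[ 500.75260362 -146.96598839   69.16577094] [ 1.2717771  -6.8139859  -3.53866061] [-1.38531131 -0.10015378  0.27507517] 11.58287346587588 -1.76405378410458
```

View pics/w16c.png

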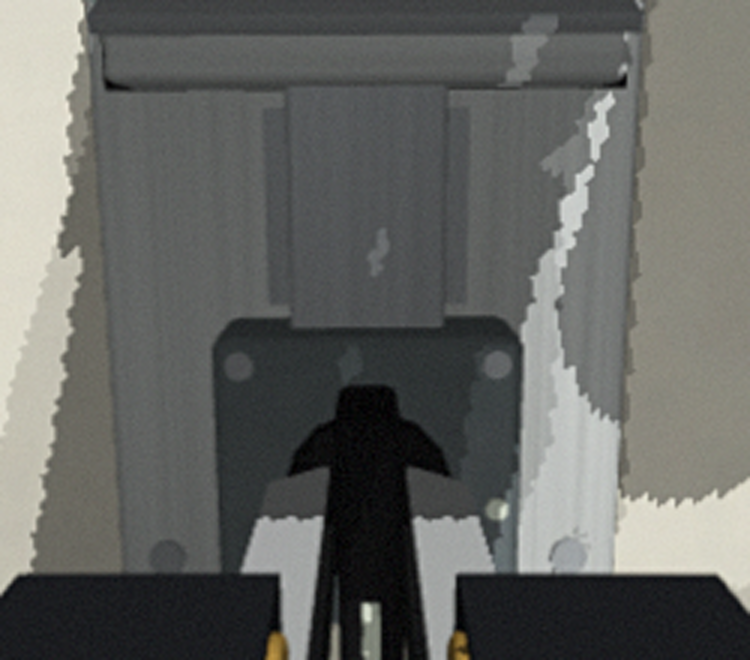

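```bash
python3 - <<'E'
from h import *
crop('w16',200,200,310,295,7,'w16d')
E
```

```text
(no output)
```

View pics/w16d.png

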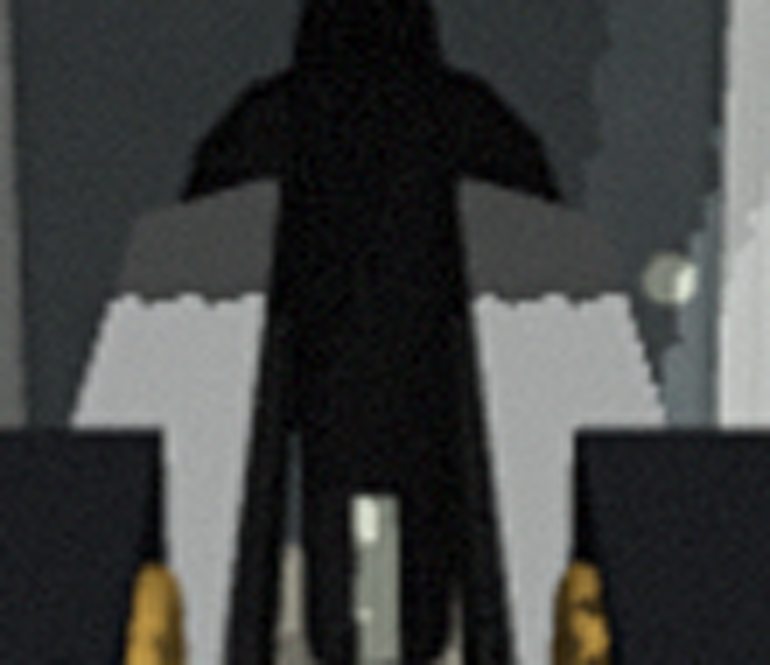

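```bash
python3 - <<'E'
from h import *
c=Cam('w16'); d=np.load('pics/w16.npz'); R=Ro.from_quat(d['q']).as_matrix();t=d['tcp']
f=lambda x,y:[200+x/7-.43,200+y/7-.43]; g=lambda x,y:[130+x/3-.33,70+y/3-.33]
def T(n,pts,z): 
    P=c.atz(pts,z); q=((P-t)@R)[:,1:];print(n,P.round(1).tolist(),q.round(1).tolist()); return q
T('dot',[f(670,280)],42)
T('screws far',[g(238,366),g(497,366)],42)
T('housing far edge',[g(260,318),g(480,318),],42)
T('housing L/R',[g(214,360),g(519,360)],42)
T('bar end',[f(300,20),f(435,20),f(368,-35)],80)
T('pointer line',[f(376,495),f(377,660)],80)
c=Cam('w11')
E
```

```text
dot [[486.6, -172.4, 42.0]] [[27.5, 9.1]]
screws far [[528.4, -124.6, 42.0], [517.9, -177.7, 42.0]] [[-27.4, -22.7], [26.7, -22.6]]
housing far edge [[537.4, -131.3, 42.0], [528.6, -175.9, 42.0]] [[-22.6, -32.8], [22.9, -32.8]]
housing L/R [[530.7, -120.0, 42.0], [518.3, -182.4, 42.0]] [[-32.4, -24.0], [31.2, -23.9]]
bar end [[526.4, -146.4, 80.0], [524.5, -156.2, 80.0], [529.5, -152.1, 80.0]] [[-5.4, -25.2], [4.5, -25.1], [-0.4, -29.3]]
pointer line [[488.3, -144.6, 80.0], [474.6, -142.0, 80.0]] [[0.2, 12.6], [0.2, 26.5]]
```

```bash
python3 - <<'E'
from h import *
crop('w12b',200,180,300,270,7.5,'w12k')
c=Cam('w12b'); d=np.load('pics/w12b.npz'); R=Ro.from_quat(d['q']).as_matrix();t=d['tcp']
f=lambda x,y:[170+x/3.5-.36,70+y/3.5-.36]
P=c.atz([f(134,436),f(371,345),f(230,656)],42)[:,:2];print('screws',P.round(1).tolist(), np.linalg.norm(P[0]-P[1]),np.linalg.norm(P[0]-P[2]))
ctr=(P[1]+P[2])/2;print('ctr',ctr)
ex=P[1]-P[0];ex/=np.linalg.norm(ex);ey=np.array([-ex[1],ex[0]]);print('yaw',np.arctan2(ex[1],ex[0]))
Q=c.atz([f(162,555),f(208,542),f(330,625)],42)[:,:2]
for q in Q: e=[(q-ctr)@ex,(q-ctr)@ey];print(np.round(e,1),np.degrees(np.arctan2(e[1],e[0])))
E
```

```text
screws [[475.3, -114.4], [528.5, -124.7], [465.3, -167.8]] 54.144616599365314 54.31829276745976
ctr [ 496.8622389  -146.26545201]
yaw -0.1917602868993961
[-32.    0.3] 179.48839881282763
[-21.4  -0.6] -178.3760039294095
[ -3.4 -28.4] -96.81660628162413
```

View pics/w12k.png

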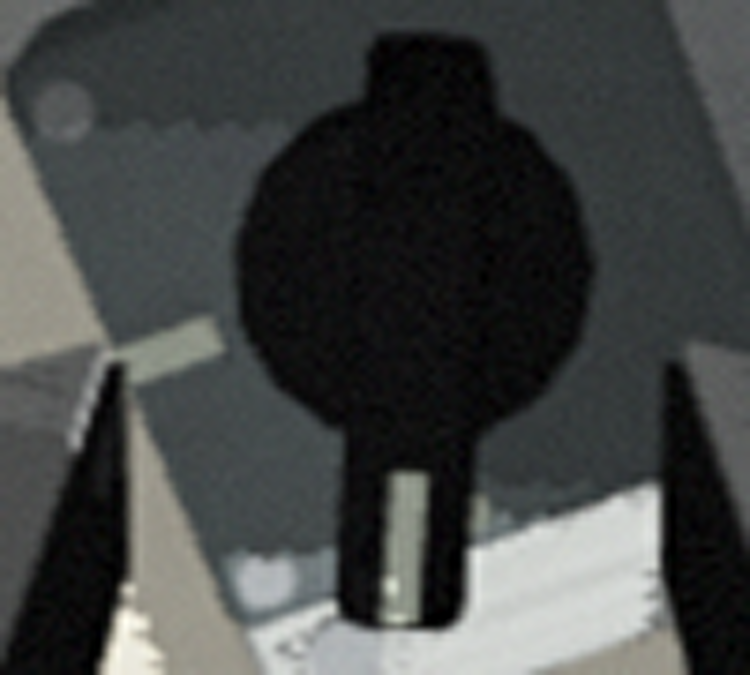

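The housing screws put the axis at (497,-146), which agrees with the force-guided grip. About that axis the mark is at 180° in the clamp frame, and the bar now lies along that direction, covering the mark. Pulling up.

Request:
{"api": "step_arm", "payload": {"steps": [{"linear": [-0.15, 0, 0], "rot": [0, 0, 0]}, {"linear": [-0.3, 0, 0], "rot": [0, 0, 0]}, {"linear": [-0.45, 0, 0], "rot": [0, 0, 0]}, {"linear": [-0.6, 0, 0], "rot": [0, 0, 0]}, {"linear": [-0.75, 0, 0], "rot": [0, 0, 0]}, {"linear": [-0.85, 0, 0], "rot": [0, 0, 0]}, {"linear": [-0.9, 0, 0], "rot": [0, 0, 0]}, {"linear": [-0.9, 0, 0], "rot": [0, 0, 0]}]}}

```text
clock: 20.45
tcp_pos: [500.6, -147.0, 77.2]
orientation: [0.705, -0.071, -0.702, -0.066]
force: [3.6, -4.1, -10.0]
width: 11.4
```

```bash
python3 - <<'E'
from h import *
im,s=snap('wrist','w17');y=Ro.from_quat(s['orientation']).as_matrix()[:,1];print(s['tcp_pos'],s['force'],s['ft_torque'],s['width'],np.arctan2(y[1],y[0]))
E
```

```text
[ 500.56516636 -147.02094486   77.20955235] [  3.57615149  -4.06337151 -10.01634288] [-0.84588187 -0.61362304  0.23385495] 11.353276937414273 -1.76447094212312
```

Request:
{"api": "step_arm", "payload": {"steps": [{"linear": [-0.1, 0, 0], "rot": [0, 0, 0]}, {"linear": [-0.15, 0, 0], "rot": [0, 0, 0]}, {"linear": [-0.15, 0, 0], "rot": [0, 0, 0]}, {"linear": [-0.15, 0, 0], "rot": [0, 0, 0]}, {"linear": [-0.05, 0, 0], "rot": [0, 0, 0]}, {"linear": [0, 0, 0], "rot": [0, 0, 0]}, {"linear": [0, 0, 0], "rot": [0, 0, 0]}, {"linear": [0, 0, 0], "rot": [0, 0, 0]}]}}

```text
clock: 21.3
tcp_pos: [500.6, -147.1, 77.2]
orientation: [0.706, -0.071, -0.702, -0.066]
force: [2.3, -3.5, -6.5]
width: 11.5
```

```bash
python3 - <<'E'
from h import *
im,s=snap('wrist','w18');y=Ro.from_quat(s['orientation']).as_matrix()[:,1];print(s['tcp_pos'],s['force'],s['ft_torque'],s['width'],np.arctan2(y[1],y[0]))
crop('w18',130,70,380,290,3,'w18c')
E
```

```text
[ 500.64985511 -147.06629281   77.18546973] [ 2.32686869 -3.47887033 -6.53327368] [-0.67368418 -0.37674932  0.19577523] 11.53473201599787 -1.764396600669863
```

View pics/w18c.png

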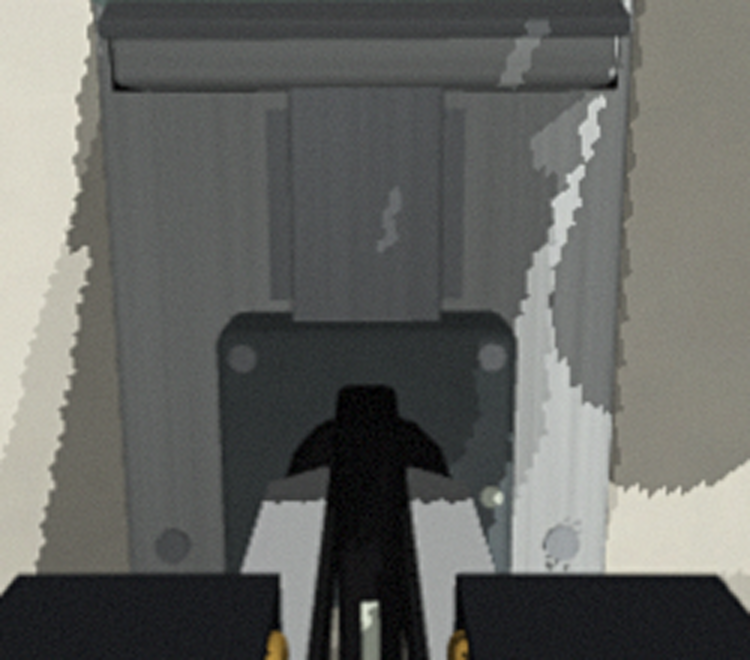

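The knob moved up with the fingers: the bar still ends at row 385 while the housing shrank. It stopped hard at 8 mm. Releasing and rising.

Request:
{"api": "step_arm", "payload": {"steps": [{"linear": [0, 0, 0], "rot": [0, 0, 0]}, {"linear": [0, 0, 0], "rot": [0, 0, 0]}, {"linear": [0, 0, 0], "rot": [0, 0, 0]}, {"linear": [0, 0, 0], "rot": [0, 0, 0]}, {"linear": [0, 0, 0], "rot": [0, 0, 0]}, {"linear": [0, 0, 0], "rot": [0, 0, 0]}, {"linear": [0, 0, 0], "rot": [0, 0, 0]}, {"linear": [-0.3, 0, 0], "rot": [0, 0, 0]}], "jaw": 4}}

```text
clock: 22.15
tcp_pos: [500.2, -146.8, 79.9]
orientation: [0.705, -0.071, -0.702, -0.066]
force: [-0.8, -0.8, 0.2]
width: 40.0
```

Request:
{"api": "step_arm", "payload": {"steps": [{"linear": [-1, 0, 0], "rot": [0, 0, 0]}, {"linear": [-2.5, 0, 0], "rot": [0, 0, 0]}, {"linear": [-4.5, 0, 0], "rot": [0, 0, 0]}, {"linear": [-6.5, 0, 0], "rot": [0, 0, 0]}, {"linear": [-8.5, 0, 0], "rot": [0, 0, 0]}, {"linear": [-10.5, 0, 0], "rot": [0, 0, 0]}, {"linear": [-12, 0, 0], "rot": [0, 0, 0]}, {"linear": [-12, 0, 0], "rot": [0, 0, 0]}]}}

```text
clock: 22.95
tcp_pos: [501.8, -146.9, 203.5]
orientation: [0.707, -0.071, -0.7, -0.065]
force: [0.5, -0.8, -0.0]
width: 40.0
```

```bash
python3 - <<'E'
from h import *
im,s=snap('wrist','w19');print(s['tcp_pos'],s['force'],s['width'])
crop('w19',130,50,380,290,3,'w19c')
snap('scene','s19');crop('s19',280,150,400,290,5,'s19c');crop('s19',230,150,350,260,5,'s19d')
E
```

```text
[ 501.80232814 -146.85753927  203.47812772] [ 0.45134569 -0.83406244 -0.03319088] 39.96658098054236
```

View pics/w19c.png

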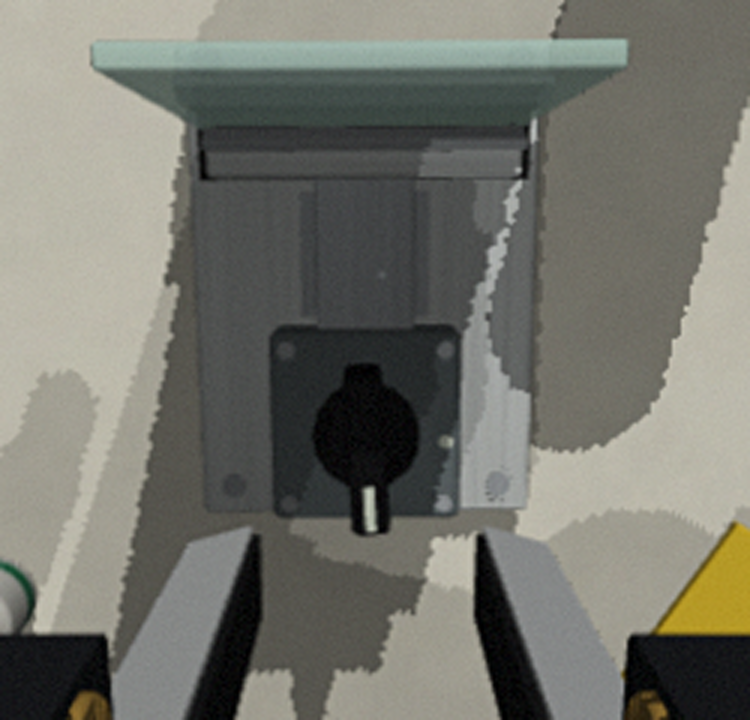

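View pics/s19c.png

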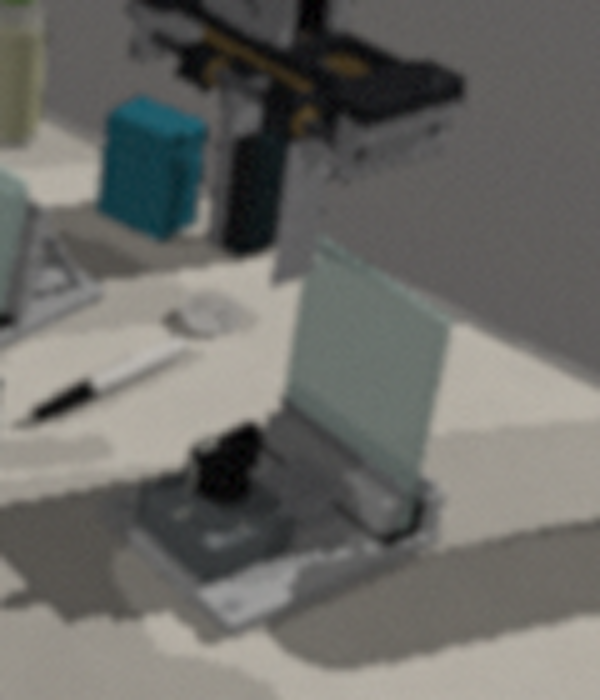

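View pics/s19d.png

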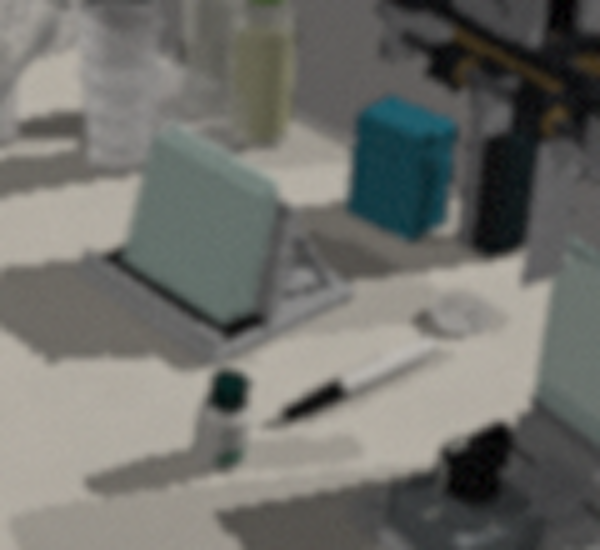

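```bash
python3 - <<'E'
from h import *
c=Cam('w19'); d=np.load('pics/w19.npz'); R=Ro.from_quat(d['q']).as_matrix();t=d['tcp']
g=lambda x,y:[130+x/3-.33,50+y/3-.33]
def T(n,pts,z): 
    P=c.atz(pts,z); q=((P-t)@R)[:,1:];print(n,q.round(1).tolist()); return q
q=T('bar',[g(362.5,366),g(371,533)],88);e=q[1]-q[0];print('len',np.linalg.norm(e),'dev',np.arctan2(e[0],e[1]))
q=T('line',[g(368.5,487),g(372.5,531)],88);e=q[1]-q[0];print('dev',np.arctan2(e[0],e[1]))
q=T('screws',[g(286,350),g(446,350),g(290,503),g(444,503)],42);print('ctr',q.mean(0))
e=(q[2]-q[0]+q[3]-q[1]);print('dev',np.arctan2(e[0],e[1]))
q=T('base edges z12',[g(195,300),g(201,480),g(537,300),g(528,480)],12)
q=T('plate top front/back',[g(92,68),g(627,67),g(91,42),g(627,40)],164);print(q.mean(0))
print((q[1]-q[0]))
q=T('plate bottom at jaw? slide jaw ends',[g(203,150),g(527,150)],49)
y=R[:,1];print(np.arctan2(y[1],y[0]),R[:,0])
crop('w19',215,160,290,235,8,'w19k')
E
```

```text
bar [[-1.9, -21.8], [0.6, 29.6]]
len 51.46877841651529 dev 0.0484475043621166
line [[-0.1, 15.1], [1.1, 29.0]]
dev 0.08691035701199432
screws [[-28.0, -20.3], [26.3, -20.1], [-27.6, 33.6], [26.4, 33.7]]
ctr [-0.73049167  6.72955491]
dev 0.005203152719271936
base edges z12 [[-63.1, -34.4], [-63.6, 33.2], [61.5, -34.2], [60.6, 33.6]]
plate top front/back [[-56.4, -94.4], [52.7, -94.6], [-56.2, -99.3], [52.3, -99.7]]
[ -1.89746563 -97.01757591]
[109.02891341  -0.20933496]
plate bottom at jaw? slide jaw ends [[-52.4, -84.7], [50.3, -84.6]]
-1.7644504071212543 [ 0.00926482 -0.00972805 -0.99990976]
```

View pics/w19k.png

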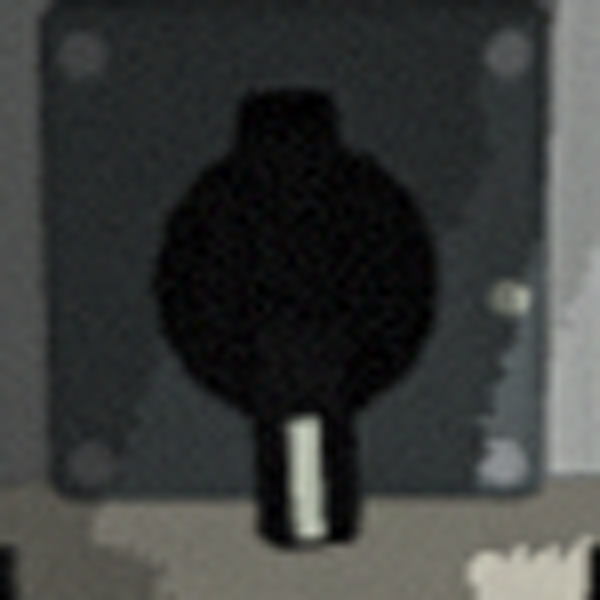

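```bash
python3 - <<'E'
from h import *
c=Cam('s19')
yaw=-.192;ex=np.array([cos(yaw),sin(yaw),0]);ey=np.array([-sin(yaw),cos(yaw),0])
ax=np.array([496.9,-146.3,0]); im=cv2.imread('pics/s19.png')[150:290,280:400];im=cv2.resize(im,None,fx=5,fy=5,interpolation=cv2.INTER_CUBIC)
for tilt,col in((0,(0,0,255)),(-.1,(255,0,0))):
    b=ax+ex*98+[0,0,14]; u=ex*sin(tilt)+np.array([0,0,cos(tilt)])
    p=c.proj([b+ey*55,b-ey*55,b-ey*55+150*u,b+ey*55+150*u]); q=((p-[280,150]+.5)*5).astype(int)
    cv2.polylines(im,[q.reshape(-1,1,2)],True,col,1)
cv2.imwrite('pics/s19m.png',im)
E
```

```text
(no output)
```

View pics/s19m.png

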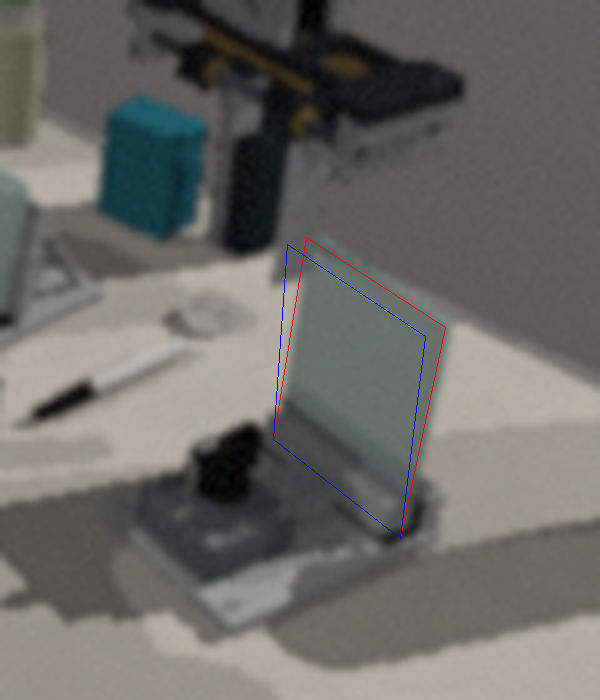

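The overlay of an upright plate runs parallel to the real one, so it is upright in the clamp. The short plates and bystanders look unmoved and the robot is clear of everything. Handing in.

```bash
python3 - <<'E'
from h import *
s=sense();print(s['clock'],s['force'],s['dq'].round(3)); print(hand_in())
E
```

```text
23.05 [-0.70564482  0.88296286 -0.54328439] [ 0.001  0.019  0.026 -0.001  0.001 -0.001]
the job is handed in; nothing more can be done
None
```

I moved the tall plate from the stack into the clamp, turned the knob to its mark and pulled it up to lock it. I handed the job in at 23.05 s; no verdict was reported.

- **Plate:** It was third of the five. I drew it out along its lean and lowered it into the slot until the floor pushed back with about 5 N. The last checks show it upright and centred along the slot to about 1 mm.
- **Knob:** I turned it about 1.16 rad clockwise. It then rose 8.0 mm, came to a hard stop and stayed up. The last picture puts the pointer about 0.05 rad short of the mark's direction, within the 0.15 rad the lock allows. I left that as it was.
- **Everything else:** The four short plates still stand in the rest, and the bottle, pen and dish look unmoved. The robot was clear of everything.

The checks disagreed on where the knob's axis is. Sighting on the bar and skirt put it 3 mm off, while the housing screws and the forces felt in the grip agreed with each other, so I used those.

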